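Rack the finished module cases in the clamping dock

ROBOT

A 6-joint arm with a two-finger parallel gripper is mounted at the origin on the work surface. World frame = base frame: x ahead of the robot, y to its left, z up, the work surface at z = 0. Lengths are in m, angles in rad, forces in N, time in s.
With the tool pointing down it reaches from about 0.375 to 0.9 m from the base axis. Payload 3.1 kg.
Tool frame: the origin (TCP) lies midway between the tips of the shut fingers; the grasp point (between the pads) lies 19 mm behind it; z points along the fingers, y is the direction in which the jaws open and shut (so a half turn about z gives the same grasp; the last joint's range is limited). The gripper opens to 87 mm and grips with 3 to 60 N. Pads are 19 mm wide; open, the fingers measure 117 mm over their backs; the gripper's body (75 mm by 190 mm) begins 51 mm behind the grasp point.
Start: joints at [-1.298, 0.527, 1.433, -0, 1.181, -0.178], TCP at [0.272, -0.563, 0.223] pointing down, gripper open.
Joint ranges: [-3.08, 3.08], [-0.75, 2.2], [0.22, 2.44], [-1.43, 4.57], [0, 2.65], [-2.85, 2.85]. Speed limits (rad/s): [2.79, 2.79, 3.14, 3.14, 3.14, 3.14].

INTERFACE

Orientations are given as a unit quaternion [x, y, z, w].
In Python, from rig import robot gives the robot as it stands.
- The arm moves only by the tool move_arm, never from a script. Its argument "rows" is one flat list of numbers, 7 for each row, row after row: the shift along the world's x, y, z in mm, then the turn, a rotation vector about the world's x, y, z in rad, then the closure, from 0 (fully open) to 1 (shut). A call has 1 to 12 rows; each row shifts and turns the commanded pose from where the row before left it; what a row does not reach is not made up. A row lasts 1/10 s, in which the tool goes at most 50 mm and 8.59 degrees, less where a joint would pass 70% of its speed; a pose out of reach is approached as far as the arm can. A call with a gripper value outside its range is refused whole. The fingers move at their own pace and stop on an object; "grip_force" is the grip in N (left out, the last holds). Time passes only in rows, so rows that do not move let the fingers close. It gives the time, the measured TCP pose, the force and the opening at its end, in the units of the state.
- robot.get_obs(): the state, without advancing time (a new reading comes with each control period).
- robot.camera(name): name is "scene" or "top" or "wrist"; returns a dict with "color" (400x640x3 uint8, red, green, blue), "z_map" (400x640 float32, m along the optical axis (not along the pixel's ray), 0 where there is no reading), "camera_matrix" (3x3 intrinsics, pixels), "R" (3x3) and "t" (3): a world point X has camera coordinates R X + t; the wrist camera has in their place "tool_from_camera" (4x4, takes a point from camera to tool coordinates, whose origin is the TCP and whose axes are the flange's). Camera axes: x right, y down, z forward; pixel columns grow to the right and rows downward; lengths in m; the calibration is good to about 2 mm. A picture is of the moment at which its call begins: read the wrist's pose just before it.
- robot.hand_in(): hands the job in, once; it reports no verdict.
Trained networks look in the newest picture that a camera, given by its name, has taken for a name from the list of things; names that differ only in an ending like _2 or _b are one class to them, and where a whole thing is asked for, a point or a joint stands for the part that bears it (a point fixed in the world has none). Each returns a list of dicts, best first, with "conf" (0 to 1); they miss things now and then, are a little off and sometimes report something else, mostly with a low value. They report only what shows in the picture. A call takes as long as a camera call. They do not tell look-alikes from the thing itself.
- robot.search_frame(camera, thing): "at" ([column, row] in pixels, amid what is visible of it).
- robot.spot_point(camera, thing): "at" ([column, row] in pixels: a listed point, or the origin of a listed thing).
The state is a dict: "time": time; "q": joint angles; "joint_velocities": joint speeds; "joint_torque": joint torques, N m; "position": TCP position; "tool_rot": TCP orientation; "ft_force": force on the tool from outside, world axes, zero at the start; "moment": the same for the moment, N m; "grip_width": finger opening in m.
Only numpy, scipy, OpenCV 4.12 (cv2) and the standard library are available. Lean on these libraries where they do the work, as an engineer would, in place of code of your own. Each camera call takes 0.05 s, during which the arm holds its last target.

TASK

The finished module cases (two in the pile under the red parts tray, and every other one standing about the bench) go into the case dock as one square column. Loosen the clamp knob and slide the carriage fully back, set the tray down flat in the middle of the blue mat, and stack all the cases between the stops, lined up with the dock; only when the whole column stands, slide the red stop plate up against the bottom case and turn the knob fully tight. Leave the other things on the bench where they are.

Things in the scene. Friction and masses are not known exactly. Their poses are not given: they have to be found in the camera images.
- dock: aluminium case dock fixed to the bench: base 90 (x) x 320 (y) x 12 mm, origin at its underside's centre. Along its y: a fixed blue end stop, inner face at y = -145 mm, top 58 mm above the bench; on the +y side a sliding carriage with a red stop plate. Cases stand on the base between the stops, long side along y, centred at x = 0
- carriage (a joint): slide of the carriage along the dock's +y, in m, 0 to 0.10: the clear gap between the two stops is 60 mm + this value; 0.10 is fully back (gap 160 mm). Friction about 2 N when the clamp is loose; when tight it holds fast
- stop_face (a point): centre of the red stop plate's face (the face that looks to the dock's -y, towards the end stop), 32 mm above the bench; axes parallel to the dock's. The plate is 70 mm wide, its top 56 mm above the bench
- clamp (a joint): clamp knob on top of the carriage, turning about the vertical: 0 rad = loose, bar along the dock's y; 1.57 rad = fully tight, bar across (along the dock's x). The value grows clockwise seen from above; the pad starts to bite at about 0.7
- clamp_grip (a point): on the knob's axis, 89 mm above the bench, at the height to grip; 65 mm behind the stop face. The black bar grip is 14 mm thick, 56 mm long, and reaches from 68 to 97 mm above the bench; a flat 42 mm disc lies under it. This point's y axis runs along the bar
- mat: blue antistatic mat fixed flat on the bench, 140 (x) x 160 (y) x 4 mm, origin at the centre of its underside
- tray: red open parts tray, 68 (x) x 120 (y) x 24 mm, walls 4 mm, with small parts fixed inside; origin at the centre of its underside. Starts on top of the pile of cases
- case1: closed black case with a yellow lid, 66 (x) x 110 (y) x 28 mm (z), about 0.26 kg, flat top; origin at the centre of its underside; in the pile under the tray: bottom
- case2: closed black case with a green lid, 66 (x) x 110 (y) x 28 mm (z), about 0.26 kg, flat top; origin at the centre of its underside; in the pile under the tray, on case1
- case3: closed black case with an orange lid, 66 (x) x 110 (y) x 28 mm (z), about 0.26 kg, flat top; origin at the centre of its underside; starts alone on the bench, or is absent (None)
- case4: closed black case with a white lid, 66 (x) x 110 (y) x 28 mm (z), about 0.26 kg, flat top; origin at the centre of its underside; starts alone on the bench, or is absent (None)
- case5: closed black case with a grey lid, 66 (x) x 110 (y) x 28 mm (z), about 0.26 kg, flat top; origin at the centre of its underside; starts alone on the bench, or is absent (None)
- meter: yellow handheld meter, 75 x 130 x 32 mm, bystander, origin under its centre
- spool: copper wire spool, 56 mm wide, 40 mm high, bystander, origin under its centre
Things that resemble listed ones, but are neither listed nor needed, are in the scene too. What is shaped like the case4 but pink or purple is not meant.

How it is judged:
On the way, in this order (a step that is already met when the one before it is completed fails the run):
1. the clamp knob is turned loose (below 0.45 rad) (value of joint clamp below 0.45 rad), for 0.2 s.
2. the carriage is slid back (slide above 80 mm) (value of joint carriage above 0.08 m), for 0.2 s.
3. all cases stand in the dock as one square column, the clamp still loose (below 0.8 rad) (x of case1 in the frame of dock between -0.012 and 0.012 m and angle between each of case1, case2, case3, case4, case5's own z axis and vertical below 0.06 rad and angle between the y axis of each of case1, case2, case3, case4, case5 and the y axis of dock, either way round below 0.1 rad and z of each of case1, case2, case3, case4, case5 in the frame of dock above 0.008 m and y of each of case1, case2, case3, case4, case5 in the frame of dock below 0 m and linear speed of each of case1, case2, case3, case4, case5 below 0.02 m/s and horizontal distance between case1 and case2 below 0.012 m and horizontal distance between each of case1, case2 and case3 below 0.012 m and horizontal distance between each of case1, case2, case3 and case4 below 0.012 m and horizontal distance between each of case1, case2, case3, case4 and case5 below 0.012 m and x of case2 in the frame of dock between -0.012 and 0.012 m and x of case3 in the frame of dock between -0.012 and 0.012 m and x of case4 in the frame of dock between -0.012 and 0.012 m and x of case5 in the frame of dock between -0.012 and 0.012 m and value of joint clamp below 0.8 rad), for 0.5 s.
At the end, for the whole second after the job is handed in: All cases form one level column on the dock, within 12 mm of its centre line and of each other and 0.1 rad of its direction; stop plate within 5 mm of the bottom case; clamp past 1.3 rad; tray flat on the mat within 45 mm of its centre; all at rest (x of case1 in the frame of dock between -0.012 and 0.012 m and angle between each of case1, case2, case3, case4, case5's own z axis and vertical below 0.06 rad and angle between the y axis of each of case1, case2, case3, case4, case5 and the y axis of dock, either way round below 0.1 rad and z of each of case1, case2, case3, case4, case5 in the frame of dock above 0.008 m and y of each of case1, case2, case3, case4, case5 in the frame of dock below 0 m and linear speed of each of case1, case2, case3, case4, case5, tray below 0.02 m/s and horizontal distance between case1 and case2 below 0.012 m and horizontal distance between each of case1, case2 and case3 below 0.012 m and horizontal distance between each of case1, case2, case3 and case4 below 0.012 m and horizontal distance between each of case1, case2, case3, case4 and case5 below 0.012 m and x of case2 in the frame of dock between -0.012 and 0.012 m and x of case3 in the frame of dock between -0.012 and 0.012 m and x of case4 in the frame of dock between -0.012 and 0.012 m and x of case5 in the frame of dock between -0.012 and 0.012 m and (z of case1 in the frame of dock above 0.026 m or y of case1 in the frame of stop_face above -0.06 m) and (z of case2 in the frame of dock above 0.026 m or y of case2 in the frame of stop_face above -0.06 m) and (z of case3 in the frame of dock above 0.026 m or y of case3 in the frame of stop_face above -0.06 m) and (z of case4 in the frame of dock above 0.026 m or y of case4 in the frame of stop_face above -0.06 m) and (z of case5 in the frame of dock above 0.026 m or y of case5 in the frame of stop_face above -0.06 m) and horizontal distance between tray and mat below 0.045 m and angle between tray's own z axis and vertical below 0.08 rad and z of tray in the frame of mat below 0.012 m and value of joint clamp above 1.3 rad); the robot touches nothing.
It fails at once if the meter is shifted more than 30 mm (distance of meter from where it was at the start of the episode above 0.03 m).
It fails at once if the spool is shifted more than 30 mm (distance of spool from where it was at the start of the episode above 0.03 m).
Of case3, case4, case5 only 1 to 3 are there at a start; the rules pass over those that are not, and their reading is None.
At some moment in a run one of tray may be knocked a few centimetres aside while the robot is not near it.
It also fails if it takes over 210 s, if anything falls off the work surface, if the arm or the gripper's body presses on something with over 40 N, if the wrist force passes 120 N, or if a joint passes its speed limit or range.

## Working session

There is one attempt and no reset: what is moved stays moved. The work goes in short steps, Python scripts to look and compute and a tool call to move; the robot and the scene stay as the last step left them, time stands still between calls to the robot, and variables do not carry over. Pictures are saved under pics/ and viewed, and the job is handed in when it is done.

Besides the shell and the picture viewer there is one more tool, called after ">>>" as name(argument=value, ...) on one line, values as JSON. move_arm: Moves the arm, as the interface text tells. Its arguments: {"type":"object","properties":{"rows":{"type":"array","items":{"type":"number"}},"grip_force":{"type":"number"}},"required":["rows"]}

```bash
ls; mkdir -p pics; cat > h.py <<'E'
import numpy as np, cv2
from rig import robot
def shot(n,fn=None):
    o=robot.get_obs(); c=robot.camera(n); c['obs']=o
    if fn: cv2.imwrite('pics/'+fn,c['color'][:,:,::-1])
    if n=='wrist':
        from scipy.spatial.transform import Rotation as Ro
        T=np.eye(4);T[:3,:3]=Ro.from_quat(o['tool_rot']).as_matrix();T[:3,3]=o['position']
        W=T@c['tool_from_camera']; c['R']=W[:3,:3].T; c['t']=-c['R']@W[:3,3]
    return c
def cloud(c):
    z=c['z_map'];K=c['camera_matrix'];v,u=np.mgrid[:z.shape[0],:z.shape[1]]
    P=np.stack([(u-K[0,2])/K[0,0]*z,(v-K[1,2])/K[1,1]*z,z],-1)
    X=(P-c['t'])@c['R']; X[z==0]=np.nan
    return X
def proj(c,X):
    p=c['camera_matrix']@(c['R']@np.array(X)+c['t']); return p[:2]/p[2]
E
python3 - <<'E'
from h import *
o=robot.get_obs();print(o)
for n in ['scene','top','wrist']:
    c=shot(n,n+'0.png');X=cloud(c)
    print(n, -c['R'].T@c['t'])
    for t in ['dock','stop_face','clamp_grip','mat','tray','case1','case2','case3','case4','case5','meter','spool']:
        for d in robot.spot_point(n,t)[:3]:
            u,v=[int(round(a)) for a in d['at']]
            x=X[v,u].round(3) if 0<=u<640 and 0<=v<400 else None
            print(t,round(d['conf'],2),np.round(d['at']),x)
E
```

```text
pics
{'time': 0.0, 'q': array([-1.29849894e+00,  5.28451294e-01,  1.43396382e+00,  2.29956733e-06,
        1.18138532e+00, -1.78490908e-01]), 'joint_velocities': array([-1.19811906e-03,  3.01536766e-04,  6.57536396e-04,  4.93054622e-05,
       -2.01900021e-03, -1.84248113e-05]), 'joint_torque': array([ 8.31208072e-04, -4.40035343e+01, -1.76589471e+01,  6.34415634e-02,
        5.84493263e-02, -1.64460089e-04]), 'position': array([ 0.27212057, -0.56180205,  0.22156122]), 'tool_rot': array([ 9.74705598e-01,  2.23489996e-01, -5.06949514e-05, -1.10272510e-03]), 'ft_force': array([ 0.22836217,  0.33798603, -0.01445976]), 'moment': array([-0.00044545,  0.00218103, -0.0599613 ]), 'grip_width': 0.08702339873515287}
scene [ 1.22872818 -0.52522571  0.88278371]
dock 0.81 [276. 225.] [ 0.51  -0.155  0.02 ]
stop_face 0.87 [252. 222.] [ 0.459 -0.2    0.019]
clamp_grip 0.63 [272. 198.] [ 0.487 -0.144  0.097]
mat 0.77 [395. 160.] [0.492 0.312 0.001]
mat 0.54 [338. 251.] [ 0.689 -0.082  0.026]
tray 0.94 [374. 185.] [0.591 0.125 0.067]
case1 0.87 [375. 201.] [0.615 0.111 0.03 ]
case1 0.84 [192. 291.] [
[... 1096 characters left out ...]
0.71 [454. 199.] [ 0.551 -0.416  0.027]
case2 0.93 [241. 257.] [0.392 0.124 0.027]
case2 0.82 [171. 160.] [0.634 0.309 0.03 ]
case2 0.71 [454. 199.] [ 0.551 -0.416  0.027]
case3 0.93 [241. 257.] [0.392 0.124 0.027]
case3 0.82 [171. 160.] [0.634 0.309 0.03 ]
case3 0.71 [454. 199.] [ 0.551 -0.416  0.027]
case4 0.93 [241. 257.] [0.392 0.124 0.027]
case4 0.82 [171. 160.] [0.634 0.309 0.03 ]
case4 0.71 [454. 199.] [ 0.551 -0.416  0.027]
case5 0.93 [241. 257.] [0.392 0.124 0.027]
case5 0.82 [171. 160.] [0.634 0.309 0.03 ]
case5 0.71 [454. 199.] [ 0.551 -0.416  0.027]
meter 0.88 [386. 155.] [ 0.659 -0.238  0.037]
spool 0.73 [266. 137.] [0.696 0.067 0.043]
wrist [ 0.34389166 -0.52745015  0.38489524]
```

View pics/scene0.png

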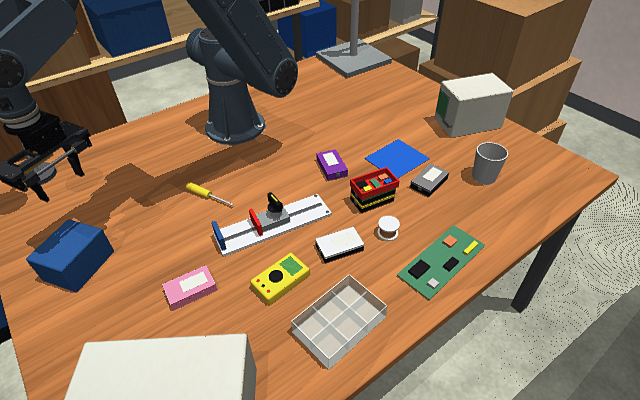

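View pics/top0.png

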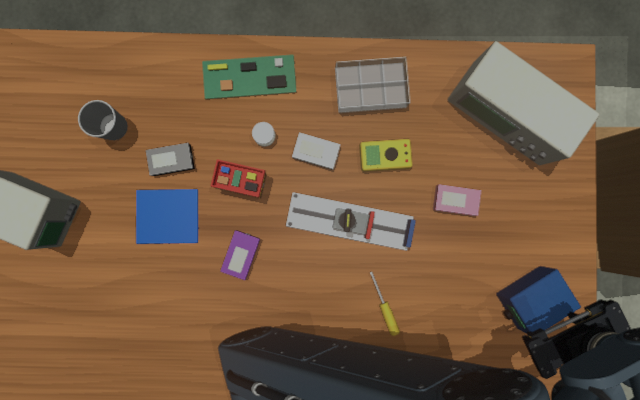

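```bash
cat >> h.py <<'E'
def rect(X,box,zr):
    m=(X[...,0]>box[0])&(X[...,0]<box[1])&(X[...,1]>box[2])&(X[...,1]<box[3])&(X[...,2]>zr[0])&(X[...,2]<zr[1])
    p=X[m]
    if len(p)<10: return None
    q=p[:,:2].astype(np.float32)*1000
    (cx,cy),(w,h),a=cv2.minAreaRect(q)
    if w>h: a+=90; w,h=h,w
    # a now: direction of short side from x ; long dir = a+90
    L=(a+90)%180
    return dict(n=len(p),c=(round(cx,1),round(cy,1)),short=round(w,1),long=round(h,1),longdir=round(L,1),z=np.round(np.percentile(p[:,2],[5,50,95])*1000,1))
E
python3 - <<'E'
from h import *
c=shot('top');X=cloud(c);print(c['camera_matrix'])
print('grey',rect(X,(.55,.72,.23,.40),(.022,.034)))
print('white',rect(X,(.58,.72,-.15,-.0),(.022,.034)))
print('pile', rect(X,(.52,.66,.06,.2),(.045,.09)))
print('mat',rect(X,(.38,.6,.2,.42),(.002,.010)))
print('base',rect(X,(.38,.6,-.33,.05),(.007,.02)))
print('endstop',rect(X,(.38,.6,-.4,-.25),(.045,.07)))
print('carr plate',rect(X,(.38,.6,-.25,-.17),(.045,.07)))
print('knob',rect(X,(.38,.6,-.25,-.07),(.075,.11)))
# hires crop
im=c['color'][170:270,270:430,::-1];cv2.imwrite('pics/crop.png',cv2.resize(im,None,fx=5,fy=5,interpolation=cv2.INTER_CUBIC))
c=shot('scene');im=c['color'][140:270,200:460,::-1];cv2.imwrite('pics/crop2.png',cv2.resize(im,None,fx=3,fy=3,interpolation=cv2.INTER_CUBIC))
E
```

```text
[[467.05580505   0.         315.7987478 ]
 [  0.         467.05580505 199.74496875]
 [  0.           0.           1.        ]]
grey {'n': 1135, 'c': (638.5, 315.3), 'short': 67.1, 'long': 112.9, 'longdir': 101.2, 'z': array([24.2, 28.2, 32. ])}
white {'n': 1101, 'c': (668.3, -59.1), 'short': 67.0, 'long': 111.8, 'longdir': 74.4, 'z': array([24.3, 28.2, 31.9])}
pile {'n': 1427, 'c': (588.2, 131.9), 'short': 69.0, 'long': 121.6, 'longdir': 78.9, 'z': array([56.7, 64.9, 81.4])}
mat {'n': 3227, 'c': (490.0, 310.0), 'short': 219.5, 'long': 219.7, 'longdir': 90.1, 'z': array([2.2, 4. , 7.7])}
base {'n': 3228, 'c': (478.8, -139.3), 'short': 205.3, 'long': 343.9, 'longdir': 87.4, 'z': array([ 8.2, 11.6, 15.5])}
endstop {'n': 156, 'c': (463.2, -298.0), 'short': 12.9, 'long': 69.1, 'longdir': 170.3, 'z': array([48.7, 56.8, 60.4])}
carr plate {'n': 124, 'c': (481.2, -196.4), 'short': 10.3, 'long': 69.3, 'longdir': 169.1, 'z': array([48.2, 55.2, 58.7])}
knob {'n': 142, 'c': (491.9, -137.7), 'short': 14.3, 'long': 55.6, 'longdir': 177.0, 'z': array([ 91.6,  96.2, 100.2])}
```

View pics/crop.png

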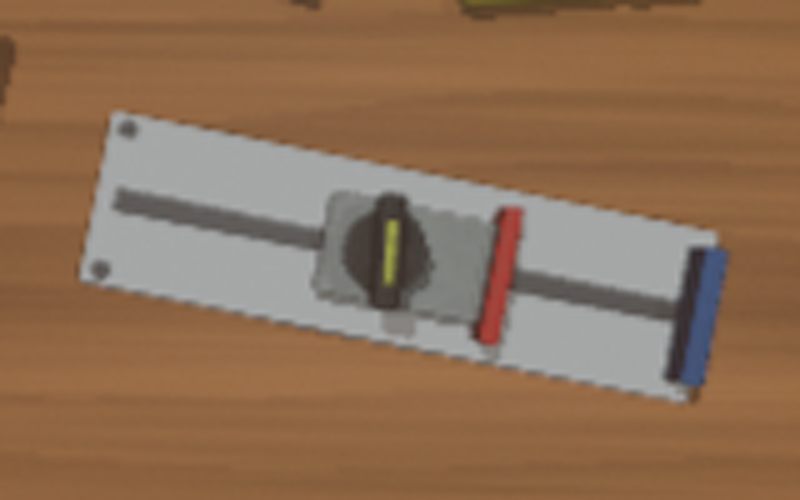

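View pics/crop2.png

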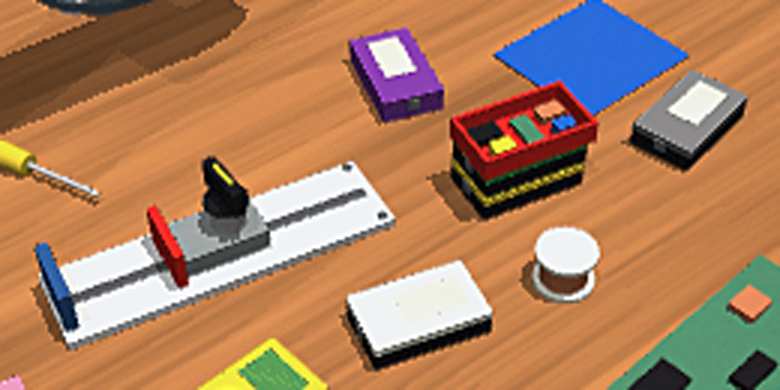

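```bash
python3 - <<'E'
from h import *
c=shot('top');X=cloud(c);I=c['color'].astype(int)
hsv=cv2.cvtColor(c['color'],cv2.COLOR_RGB2HSV)
def mrect(m,z):
    n,l,s,_=cv2.connectedComponentsWithStats(m.astype(np.uint8));k=1+np.argmax(s[1:,4]);v,u=np.where(l==k)
    K=c['camera_matrix'];d=np.stack([(u-K[0,2])/K[0,0],(v-K[1,2])/K[1,1],np.ones(len(u))],-1)@c['R']
    C=-c['R'].T@c['t']; P=(C+d*((z-C[2])/d[:,2])[:,None])[:,:2]*1000
    (cx,cy),(w,h),a=cv2.minAreaRect(P.astype(np.float32))
    if w>h:a+=90;w,h=h,w
    print(len(u),(round(cx,1),round(cy,1)),round(w,1),round(h,1),round((a+90)%180,2))
roi=np.zeros(I.shape[:2],bool);roi[185:255,280:420]=1
mrect(roi&(hsv[...,1]<45)&(hsv[...,2]>110),.012)
mrect(roi&((hsv[...,1]<60)|((hsv[...,0]>100)&(hsv[...,0]<130))),.012)
roi[:]=0;roi[180:250,125:210]=1
mrect(roi&(hsv[...,0]>100)&(hsv[...,0]<130)&(hsv[...,1]>150),.004)
E
```

```text
3379 (488.8, -150.3) 90.0 319.1 79.96
4206 (488.2, -153.5) 91.0 326.6 79.96
3227 (491.2, 321.5) 137.1 155.0 91.95
```

>>> move_arm(rows=[22,42.4,0,0,0,-0.126,0,22,42.4,0,0,0,-0.126,0,22,42.4,0,0,0,-0.126,0,22,42.4,0,0,0,-0.125,0,22,42.4,0,0,0,0,0,22,42.4,0,0,0,0,0,22,42.4,0,0,0,0,0,22,42.4,0,0,0,0,0,22,42.4,0,0,0,0,0,22,42.4,0,0,0,0,0,0,0,-30,0,0,0,0,0,0,0,0,0,0,0])

```text
time: 3.3
position: [0.4907, -0.1359, 0.1903]
tool_rot: [1.0, -0.024, -0.003, -0.001]
ft_force: [-0.3, -0.2, -0.1]
grip_width: 0.0869
```

```bash
cat >> h.py <<'E'
def pose():
    from scipy.spatial.transform import Rotation as Ro
    o=robot.get_obs();M=Ro.from_quat(o['tool_rot']).as_matrix()
    print('t',round(o['time'],2),'pos',(o['position']*1000).round(1),'jaw',round(np.degrees(np.arctan2(M[1,1],M[0,1])),2),'z',M[:,2].round(4),'F',o['ft_force'].round(1),'M',o['moment'].round(2),'w',round(o['grip_width']*1000,1),'q6',o['q'][5].round(2))
E
python3 - <<'E'
from h import *
pose()
c=shot('wrist','w1.png');X=cloud(c)
print(rect(X,(.38,.6,-.25,-.07),(.08,.11)))
print(np.nanmin(X[...,2]))
E
```

```text
t 3.3 pos [ 490.7 -135.9  190.3] jaw -92.79 z [-0.0058  0.0028 -1.    ] F [-0.3 -0.2 -0.1] M [0.02 0.19 0.01] w 86.9 q6 1.13
{'n': 1071, 'c': (489.3, -138.5), 'short': 13.6, 'long': 56.0, 'longdir': 177.3, 'z': array([93.5, 97. , 98.4])}
-0.003237736457390464
```

View pics/w1.png

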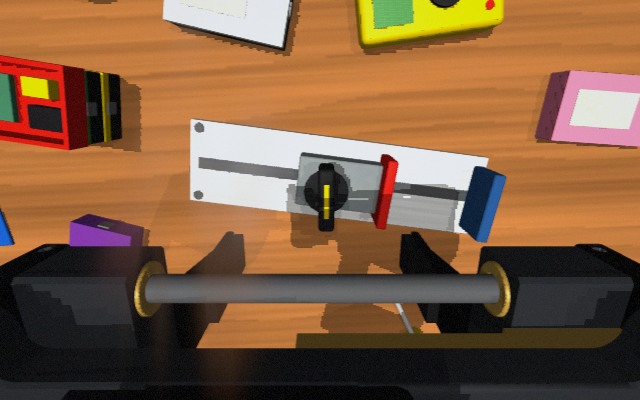

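>>> move_arm(rows=[0,-2,-39,0,0,0,0,0,0,-39,0,0,0,0,0,0,-39,0,0,0,0,0,0,0,0,0,0,1,0,0,0,0,0,0,1,0,0,0,0,0,0,1,0,0,0,0,0,0,1,0,0,0,0,0,0,1,0,0,0,0,0,0,1], grip_force=35)

```text
time: 4.25
position: [0.4929, -0.1408, 0.0767]
tool_rot: [1.0, -0.026, 0.001, 0.001]
ft_force: [-0.9, 0.2, -0.4]
grip_width: 0.0472
```

>>> move_arm(rows=[0,0,0,0,0,0.14,1,0,0,0,0,0,0.14,1,0,0,0,0,0,0.14,1,0,0,0,0,0,0.14,1,0,0,0,0,0,0.14,1,0,0,0,0,0,0.14,1,0,0,0,0,0,0.14,1,0,0,0,0,0,0.14,1,0,0,0,0,0,0.14,1,0,0,0,0,0,0.14,1,0,0,0,0,0,0,1,0,0,0,0,0,0,1])

```text
time: 5.45
position: [0.489, -0.1385, 0.0758]
tool_rot: [0.781, 0.624, -0.002, -0.003]
ft_force: [-5.2, 2.3, 5.5]
grip_width: 0.0138
```

```bash
python3 - <<'E'
from h import *
pose()
E
```

```text
t 5.45 pos [ 489.  -138.5   75.8] jaw -12.72 z [-0.0067  0.0034 -1.    ] F [-5.2  2.3  5.5] M [0.41 0.72 0.09] w 13.8 q6 -0.27
```

>>> move_arm(rows=[1.9,10.8,0,0,0,0,1,1.9,10.8,0,0,0,0,1,1.9,10.8,0,0,0,0,1,1.9,10.8,0,0,0,0,1,1.9,10.8,0,0,0,0,1,1.9,10.8,0,0,0,0,1,0,0,0,0,0,0,1,0,0,0,0,0,0,1])

```text
time: 6.25
position: [0.5006, -0.0738, 0.0758]
tool_rot: [0.781, 0.624, -0.002, -0.003]
ft_force: [-5.6, 3.1, 5.3]
grip_width: 0.0136
```

```bash
python3 - <<'E'
from h import *
pose()
E
```

```text
t 6.25 pos [500.6 -73.8  75.8] jaw -12.71 z [-0.0063  0.0028 -1.    ] F [-5.6  3.1  5.3] M [0.49 0.71 0.04] w 13.6 q6 -0.15
```

>>> move_arm(rows=[0.4,2.0,0,0,0,0,1,0.4,2.0,0,0,0,0,1,0,0,0,0,0,0,1])

```text
time: 6.55
position: [0.5011, -0.0708, 0.0758]
tool_rot: [0.781, 0.625, -0.002, -0.003]
ft_force: [-6.3, 0.1, 4.9]
grip_width: 0.014
```

>>> move_arm(rows=[0,0,0,0,0,0,0,0,0,0,0,0,0,0,0,0,0,0,0,0,0,0,0,0,0,0,0,0,0,0,30,0,0,0,0,0,0,50,0,0,0,0,0,0,40,0,0,0,0,0,0,0,0,0,0,0])

```text
time: 7.35
position: [0.5089, -0.0732, 0.201]
tool_rot: [0.781, 0.624, 0.004, 0.006]
ft_force: [1.5, -0.4, 0.2]
grip_width: 0.0699
```

```bash
python3 - <<'E'
from h import *
pose()
c=shot('top','top1.png');X=cloud(c)
print('plate',rect(X,(.38,.6,-.20,-.10),(.045,.062)))
c=shot('wrist','w2.png');X=cloud(c)
print('knob',rect(X,(.38,.6,-.15,0),(.08,.11)))
E
```

```text
t 7.35 pos [508.9 -73.2 201. ] jaw -12.76 z [ 0.0128 -0.0046 -0.9999] F [ 1.5 -0.4  0.2] M [-0.02 -0.11 -0.06] w 69.9 q6 -0.14
plate None
knob {'n': 1007, 'c': (500.9, -70.5), 'short': 13.4, 'long': 55.0, 'longdir': 77.2, 'z': array([93.8, 97. , 98.4])}
```

View pics/w2.png

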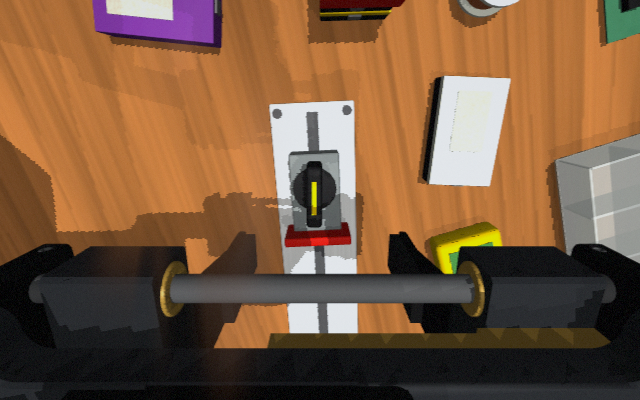

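>>> move_arm(rows=[16,41,10,0,0,0,0,16,41,10,0,0,0,0,16,41,10,0,0,0,0,16,41,10,0,0,0,0,15,41,10,0,0,0.03,0,0,0,0,0,0,0,0,0,0,0,0,0,0,0])

```text
time: 8.15
position: [0.5826, 0.1341, 0.2434]
tool_rot: [0.771, 0.637, -0.002, -0.001]
ft_force: [0.4, 0.9, -0.6]
grip_width: 0.0872
```

```bash
python3 - <<'E'
from h import *
pose()
c=shot('wrist','w3.png');X=cloud(c)
b=(.5,.68,.03,.23)
print('tray',rect(X,b,(.07,.085)))
print('case2',rect(X,b,(.03,.054)))
print('case1',rect(X,b,(.012,.025)))
E
```

```text
t 8.15 pos [582.6 134.1 243.4] jaw -10.93 z [-3.7e-03 -6.0e-04 -1.0e+00] F [ 0.4  0.9 -0.6] M [-0.04 -0.08  0.02] w 87.2 q6 0.23
tray {'n': 3088, 'c': (585.4, 131.4), 'short': 68.1, 'long': 120.6, 'longdir': 78.5, 'z': array([70.6, 75.5, 81. ])}
case2 {'n': 38, 'c': (678.7, 78.4), 'short': 2.2, 'long': 19.7, 'longdir': 88.7, 'z': array([34.9, 39.7, 41.1])}
case1 None
```

View pics/w3.png

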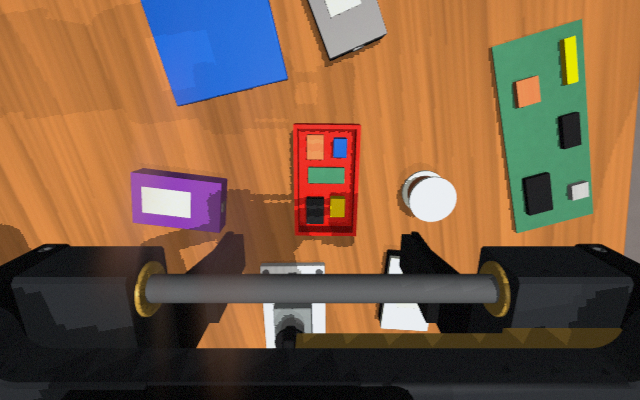

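>>> move_arm(rows=[2,-1.5,-45,0,0,-0.01,0,0,0,-45,0,0,0,0,0,0,-45,0,0,0,0,0,0,-30,0,0,0,0,0,0,-23,0,0,0,0,0,0,0,0,0,0,0,0,0,0,0,0,0,0.5,0,0,0,0,0,0,0.5,0,0,0,0,0,0,1,0,0,0,0,0,0,1,0,0,0,0,0,0,1,0,0,0,0,0,0,1], grip_force=20)

```text
time: 9.4
position: [0.5865, 0.1316, 0.0591]
tool_rot: [0.775, 0.632, 0.001, 0.001]
ft_force: [-0.1, -1.4, 6.8]
grip_width: 0.0678
```

```bash
python3 - <<'E'
from h import *
pose()
E
```

```text
t 9.4 pos [586.5 131.6  59.1] jaw -11.62 z [ 2.6e-03 -3.0e-04 -1.0e+00] F [-0.1 -1.4  6.8] M [-0.25  0.15 -0.08] w 67.8 q6 0.24
```

>>> move_arm(rows=[0,0,20,0,0,0,1,0,0,40,0,0,0,1,-16,31.5,0,0,0,0.05,1,-16,31.5,0,0,0,0.05,1,-16,31.5,0,0,0,0.05,1,-16,31.5,0,0,0,0.05,1,-16,31.5,0,0,0,0,1,-15,31.5,0,0,0,0,1,0,0,0,0,0,0,1,0,0,-40,0,0,0,1,0,0,-40,0,0,0,1])

```text
time: 10.5
position: [0.4921, 0.3216, 0.0383]
tool_rot: [0.708, 0.706, 0.002, 0.001]
ft_force: [0.5, -0.8, -0.8]
grip_width: 0.0679
```

>>> move_arm(rows=[0,0,-20,0,0,0,1,0,0,-9,0,0,0,1,0,0,0,0,0,0,1,0,0,0,0,0,0,1])

```text
time: 10.9
position: [0.4914, 0.3207, 0.0091]
tool_rot: [0.708, 0.706, 0.001, 0.0]
ft_force: [-0.5, -0.1, -0.9]
grip_width: 0.0676
```

```bash
python3 - <<'E'
from h import *
pose()
E
```

```text
t 10.9 pos [491.4 320.7   9.1] jaw -0.19 z [ 1.5e-03  6.0e-04 -1.0e+00] F [-0.5 -0.1 -0.9] M [-0.03 -0.1  -0.01] w 67.6 q6 0.39
```

>>> move_arm(rows=[0,0,-2,0,0,0,1,0,0,0,0,0,0,0,0,0,0,0,0,0,0,0,0,0,0,0,0,0,0,0,40,0,0,0,0,0,0,50,0,0,0,0,0,0,50,0,0,0.05,0,40,0,45,0,0,0.05,0,40,-2,0,0,0,0.05,0,40,-2,0,0,0,0.045,0,26,-2,0,0,0,0,0,0,0,0,0,0,0,0])

```text
time: 12.1
position: [0.6337, 0.3138, 0.1841]
tool_rot: [0.637, 0.771, 0.002, 0.001]
ft_force: [-0.5, 0.4, 0.3]
grip_width: 0.0865
```

```bash
python3 - <<'E'
from h import *
pose()
c=shot('wrist','w4.png');X=cloud(c)
print('grey',rect(X,(.55,.74,.23,.40),(.022,.034)))
c=shot('top','top2.png');X=cloud(c)
print('tray',rect(X,(.4,.6,.2,.42),(.014,.04)))
print('case2',rect(X,(.52,.66,.06,.2),(.048,.064)))
E
```

```text
t 12.1 pos [633.7 313.8 184.1] jaw 10.87 z [ 4.1e-03  6.0e-04 -1.0e+00] F [-0.5  0.4  0.3] M [ 0.03 -0.04  0.01] w 86.5 q6 0.11
grey {'n': 6765, 'c': (635.3, 314.9), 'short': 66.6, 'long': 112.4, 'longdir': 101.3, 'z': array([27.3, 28.6, 29.8])}
tray {'n': 679, 'c': (529.7, 320.8), 'short': 121.4, 'long': 138.0, 'longdir': 179.9, 'z': array([14.7, 21.5, 30.1])}
case2 {'n': 1193, 'c': (586.8, 130.0), 'short': 66.7, 'long': 112.2, 'longdir': 79.2, 'z': array([52.5, 56.2, 59.6])}
```

View pics/w4.png

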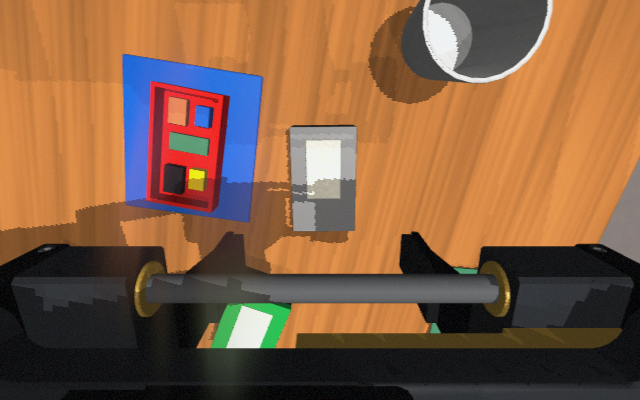

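View pics/top2.png

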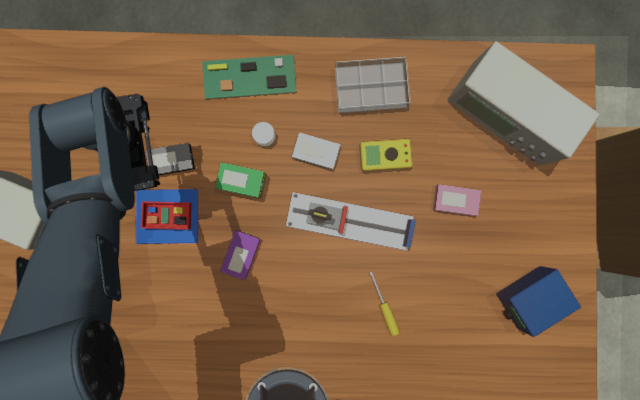

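>>> move_arm(rows=[-1,0.5,-45,0,0,0.007,0,0,0,-45,0,0,0,0,0,0,-45,0,0,0,0,0,0,-35,0,0,0,0,0,0,-17,0,0,0,0,0,0,0,0,0,0,0,0,0,0,0,0,0,0.5,0,0,0,0,0,0,1,0,0,0,0,0,0,1,0,0,0,0,0,0,1,0,0,0,0,0,0,1,0,0,0,0,0,0,1], grip_force=25)

```text
time: 13.4
position: [0.6281, 0.3162, 0.0004]
tool_rot: [0.633, 0.774, 0.001, 0.0]
ft_force: [-2.9, -1.3, 11.3]
grip_width: 0.0655
```

```bash
python3 - <<'E'
from h import *
pose()
E
```

```text
t 13.4 pos [6.281e+02 3.162e+02 4.000e-01] jaw 11.45 z [ 8.e-04  6.e-04 -1.e+00] F [-2.9 -1.3 11.3] M [-0.17  0.44  0.  ] w 65.5 q6 0.11
```

>>> move_arm(rows=[0,0,30,0,0,0,1,0,0,45,0,0,0,1,0,0,45,0,0,0,1,-12,-40,40,0,0,-0.05,1,-13,-44,30,0,0,-0.05,1,-13,-45,0,0,0,-0.05,1,-13,-45,0,0,0,-0.05,1,-13,-45,0,0,0,-0.05,1,-13,-45,0,0,0,-0.05,1,-13,-45,0,0,0,-0.05,1,-13,-45,0,0,0,-0.024,1])

```text
time: 14.5
position: [0.5261, -0.0299, 0.1791]
tool_rot: [0.766, 0.643, -0.0, -0.001]
ft_force: [1.0, 0.3, -2.5]
grip_width: 0.0656
```

>>> move_arm(rows=[-13,-45,0,0,0,0,1,-13,-45,0,0,0,0,1,-13,-45,0,0,0,0,1,-14,-45,0,0,0,0,1,-1,-15,0,0,0,0,1,0,0,0,0,0,0,1,0,0,0,0,0,0,1])

```text
time: 15.2
position: [0.4738, -0.2228, 0.1788]
tool_rot: [0.766, 0.643, 0.0, -0.001]
ft_force: [0.7, 0.1, -2.5]
grip_width: 0.0658
```

```bash
cat >> h.py <<'E'
def mrect(c,m,z):
    n,l,s,_=cv2.connectedComponentsWithStats(m.astype(np.uint8));k=1+np.argmax(s[1:,4]);v,u=np.where(l==k)
    K=c['camera_matrix'];d=np.stack([(u-K[0,2])/K[0,0],(v-K[1,2])/K[1,1],np.ones(len(u))],-1)@c['R']
    C=-c['R'].T@c['t']; P=(C+d*((z-C[2])/d[:,2])[:,None])[:,:2]*1000
    (cx,cy),(w,h),a=cv2.minAreaRect(P.astype(np.float32))
    if w>h:a+=90;w,h=h,w
    print(len(u),(round(cx,1),round(cy,1)),round(w,1),round(h,1),round((a+90)%180,2))
E
python3 - <<'E'
from h import *
pose()
c=shot('wrist','w5.png');X=cloud(c)
print('endstop',rect(X,(.38,.55,-.36,-.26),(.05,.064)))
print('plate',rect(X,(.38,.6,-.16,-.09),(.05,.062)))
E
```

```text
t 15.2 pos [ 473.8 -222.8  178.8] jaw -10.04 z [-0.0012  0.002  -1.    ] F [ 0.7  0.1 -2.5] M [ 0.03 -0.02  0.02] w 65.8 q6 -0.48
endstop None
plate {'n': 1002, 'c': (490.1, -130.5), 'short': 9.6, 'long': 70.0, 'longdir': 169.8, 'z': array([54.3, 55.9, 57.2])}
```

View pics/w5.png

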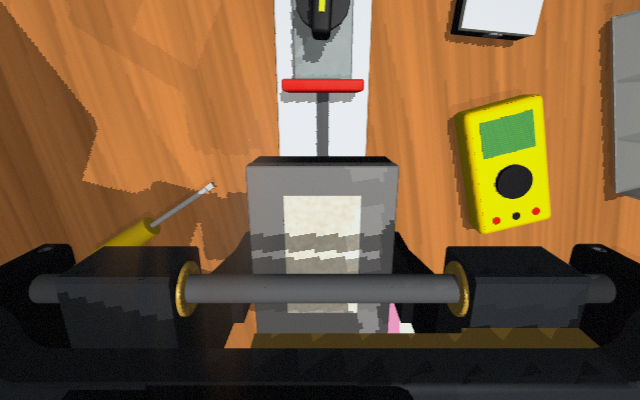

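```bash
python3 - <<'E'
from h import *
pose()
c=shot('wrist');X=cloud(c)
m=(X[...,2]>.198)&(X[...,2]<.212)
v,u=np.where(m); ok=(v<245)&(u>240)&(u<405)
P=X[m][ok]*1000; a=np.radians(79.96); 
d=P[:,:2]-np.array([486.5,-150]); yd=d@[np.cos(a),np.sin(a)]; xd=d@[np.sin(a),-np.cos(a)]
print(len(P),np.percentile(yd,[50,98,99.5]),np.percentile(xd,[1,99]),np.median(P[:,2]))
o=robot.get_obs()['position'][:2]*1000-[486.5,-150];print('tcp yd,xd',o@[np.cos(a),np.sin(a)],o@[np.sin(a),-np.cos(a)])
E
```

```text
t 15.25 pos [ 474.  -222.3  178.7] jaw -9.97 z [-0.0012  0.0019 -1.    ] F [-0.1  1.2 -3.3] M [ 0.01 -0.05  0.02] w 65.8 q6 -0.48
12244 [-36.23083845 -19.68066391 -19.54157681] [-32.05537895  32.5833933 ] 206.9550195046524
tcp yd,xd -73.23182927788368 0.4531484160947254
```

>>> move_arm(rows=[-2.2,-11.3,-20,0,0,0,1,0,0,-40,0,0,0,1,0,0,-40,0,0,0,1,0,0,-30,0,0,0,1,0,0,-20,0,0,0,1,0,0,-10,0,0,0,1,0,0,-4,0,0,0,1,0,0,0,0,0,0,1])

```text
time: 16.1
position: [0.4728, -0.2352, 0.0151]
tool_rot: [0.766, 0.643, 0.0, 0.0]
ft_force: [0.4, -0.4, -1.5]
grip_width: 0.0655
```

```bash
python3 - <<'E'
from h import *
pose()
E
```

```text
t 16.1 pos [ 472.8 -235.2   15.1] jaw -9.96 z [ 2.e-04 -1.e-04 -1.e+00] F [ 0.4 -0.4 -1.5] M [ 0.   -0.08  0.05] w 65.5 q6 -0.5
```

>>> move_arm(rows=[0,0,-2,0,0,0,1,0,0,0,0,0,0,1,0,0,0,0,0,0,0,0,0,0,0,0,0,0,0,0,0,0,0,0,0,0,0,40,0,0,0,0,0,0,50,0,0,0,0,0,0,50,0,0,0,0,0,0,40,0,0,0,0,0,0,0,0,0,0,0])

```text
time: 17.1
position: [0.4756, -0.2383, 0.199]
tool_rot: [0.766, 0.643, 0.001, 0.007]
ft_force: [0.2, -0.3, -0.5]
grip_width: 0.0869
```

```bash
cat >> h.py <<'E'
DC=np.array([486.5,-150.]);a_=np.radians(79.96);YD=np.array([np.cos(a_),np.sin(a_)]);XD=np.array([np.sin(a_),-np.cos(a_)])
def indock(p): d=np.array(p[:2])-DC; return ('xd',round(d@XD,1),'yd',round(d@YD,1))
E
python3 - <<'E'
from h import *
pose()
c=shot('wrist','w6.png');X=cloud(c)
r=rect(X,(.38,.57,-.33,-.14),(.034,.046));print(r,indock(r['c']))
r=rect(X,(.38,.57,-.33,-.26),(.05,.065));print(r,r and indock(r['c']))
r=rect(X,(.38,.6,-.16,-.09),(.05,.062));print(r,r and indock(r['c']))
E
```

```text
t 17.1 pos [ 475.6 -238.3  199. ] jaw -10.02 z [ 0.0107 -0.0085 -0.9999] F [ 0.2 -0.3 -0.5] M [-0.03 -0.05  0.01] w 86.9 q6 -0.5
{'n': 6836, 'c': (475.2, -214.5), 'short': 69.2, 'long': 161.5, 'longdir': 79.7, 'z': array([39.3, 40.6, 42. ])} ('xd', np.float64(0.1), 'yd', np.float64(-65.5))
{'n': 839, 'c': (459.9, -297.3), 'short': 12.0, 'long': 69.1, 'longdir': 169.0, 'z': array([51.5, 57.9, 59.1])} ('xd', np.float64(-0.5), 'yd', np.float64(-149.7))
{'n': 986, 'c': (489.9, -130.4), 'short': 10.1, 'long': 68.9, 'longdir': 170.0, 'z': array([51.9, 55.9, 57.2])} ('xd', np.float64(-0.1), 'yd', np.float64(19.9))
```

View pics/w6.png

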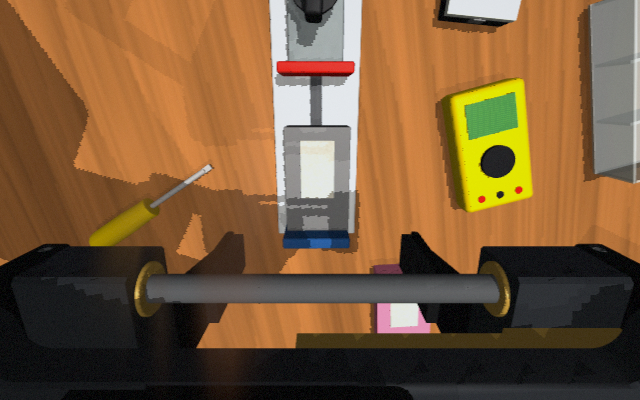

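```bash
cat >> h.py <<'E'
def dockrect(X,zr,ylo=-144,yhi=5):
    P=X.reshape(-1,3)*1000; P=P[~np.isnan(P[:,0])]
    d=P[:,:2]-DC; y=d@YD;x=d@XD
    m=(abs(x)<48)&(y>ylo)&(y<yhi)&(P[:,2]>zr[0])&(P[:,2]<zr[1])
    q=np.stack([x[m],y[m]],-1).astype(np.float32)
    if len(q)<10: return None
    (cx,cy),(w,h),a=cv2.minAreaRect(q)
    if w>h:a+=90;w,h=h,w
    return len(q),'xd',round(cx,1),'yd',round(cy,1),round(w,1),round(h,1),'ang',round((a+90)%180-90,1),'z',np.percentile(P[m][:,2],[5,50,95]).round(1)
E
python3 - <<'E'
from h import *
c=shot('wrist');X=cloud(c)
print(dockrect(X,(36,45))); pose()
E
```

```text
(6749, 'xd', 1.3, 'yd', -88.6, 66.5, 110.6, 'ang', 0.2, 'z', array([39.3, 40.6, 41.8]))
t 17.2 pos [ 472.6 -236.   194.1] jaw -10.03 z [ 0.0022 -0.0018 -1.    ] F [ 0.4 -0.3 -0.8] M [ 0.04 -0.04  0.07] w 87.3 q6 -0.5
```

>>> move_arm(rows=[32,29,0,0,0,-0.05,0,32,29,0,0,0,-0.047,0,32,29,0,0,0,0,0,32,30,0,0,0,0,0,32,30,0,0,0,0,0,32,30,0,0,0,0,0,0,0,0,0,0,0,0,0,0,0,0,0,0,0])

```text
time: 18.0
position: [0.6631, -0.0576, 0.19]
tool_rot: [0.796, 0.606, -0.002, -0.002]
ft_force: [0.5, -0.9, 0.0]
grip_width: 0.0871
```

```bash
python3 - <<'E'
from h import *
pose()
c=shot('wrist','w7.png');X=cloud(c)
print('white',rect(X,(.59,.75,-.15,.02),(.022,.034)));pose()
E
```

```text
t 18.0 pos [663.1 -57.6 190. ] jaw -15.46 z [-5.1e-03  7.0e-04 -1.0e+00] F [ 0.5 -0.9  0. ] M [-0.02 -0.06  0.02] w 87.1 q6 0.02
white {'n': 6507, 'c': (665.7, -58.7), 'short': 66.5, 'long': 110.3, 'longdir': 75.0, 'z': array([27.4, 28.6, 29.8])}
t 18.05 pos [662.6 -58.5 190.4] jaw -15.55 z [-5.1e-03  6.0e-04 -1.0e+00] F [ 0.1 -0.3 -0.4] M [-0.02 -0.1   0.05] w 87.3 q6 0.02
```

View pics/w7.png

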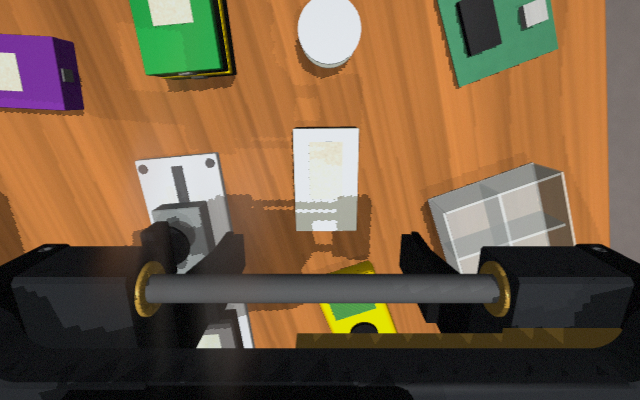

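>>> move_arm(rows=[3,-0.3,-45,0,0,0.008,0,0,0,-45,0,0,0,0,0,0,-45,0,0,0,0,0,0,-33,0,0,0,0,0,0,-17,0,0,0,0,0,0,0,0,0,0,0])

```text
time: 18.65
position: [0.6642, -0.0597, 0.0049]
tool_rot: [0.795, 0.607, -0.002, -0.003]
ft_force: [-0.3, -0.0, 0.2]
grip_width: 0.0871
```

```bash
python3 - <<'E'
from h import *
pose()
E
```

```text
t 18.65 pos [664.2 -59.7   4.9] jaw -15.22 z [-0.0068  0.0016 -1.    ] F [-0.3 -0.   0.2] M [-0.03 -0.09  0.  ] w 87.1 q6 0.01
```

>>> move_arm(rows=[0,0,0,0,-0.006,0,0.5,0,0,0,0,0,0,1,0,0,0,0,0,0,1,0,0,0,0,0,0,1,0,0,0,0,0,0,1,0,0,0,0,0,0,1,0,0,40,0,0,0,1,0,0,45,0,0,0,1,-10,-10,45,0,0,0,1,-32,-28,15,0,0,0.03,1,-32,-28,0,0,0,0.03,1,-32,-28,0,0,0,0.03,1])

```text
time: 19.85
position: [0.5606, -0.1536, 0.154]
tool_rot: [0.765, 0.644, 0.003, 0.003]
ft_force: [0.3, -0.4, -4.3]
grip_width: 0.0659
```

>>> move_arm(rows=[-32,-28,0,0,0,0,1,-32,-28,0,0,0,0,1,-22,-28.5,0,0,0,0,1,0,0,-10,0,0,0,1,0,0,-30,0,0,0,1,0,0,-30,0,0,0,1,0,0,0,0,0,0,1,0,0,0,0,0,0,1])

```text
time: 20.65
position: [0.4754, -0.237, 0.0827]
tool_rot: [0.766, 0.643, 0.002, 0.001]
ft_force: [-0.3, -0.0, -3.2]
grip_width: 0.0657
```

```bash
python3 - <<'E'
from h import *
pose();o=robot.get_obs();print(indock(o['position']*1000))
c=shot('wrist','w8.png')
print(dockrect(cloud(c),(36,47)))
t=o['position'][2]*1000+23
print(dockrect(cloud(c),(t-6,t+6)))
E
```

```text
t 20.65 pos [ 475.4 -237.    82.7] jaw -9.94 z [ 0.0052  0.0014 -1.    ] F [-0.3 -0.  -3.2] M [-0.06 -0.06  0.03] w 65.7 q6 -0.51
('xd', np.float64(4.3), 'yd', np.float64(-87.6))
(769, 'xd', 1.5, 'yd', -35.4, 4.3, 65.5, 'ang', -89.9, 'z', array([36.8, 40.3, 41.5]))
(20265, 'xd', 4.4, 'yd', -79.9, 85.5, 95.6, 'ang', -0.2, 'z', array([100.6, 101.6, 102.9]))
```

View pics/w8.png

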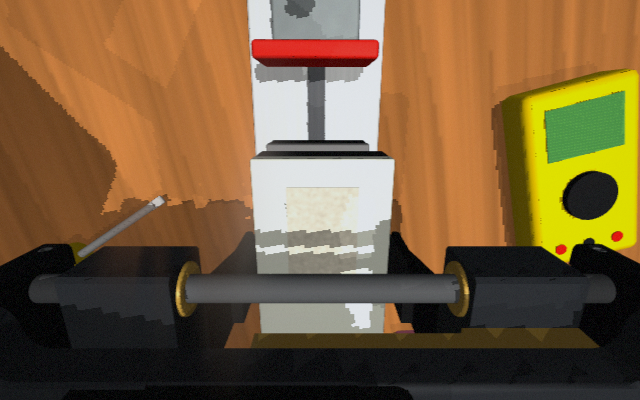

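>>> move_arm(rows=[-3.1,-0.5,0,0,-0.004,0,1,0,0,-15,0,0,0,1,0,0,-10,0,0,0,1,0,0,-4,0,0,0,1,0,0,0,0,0,0,1,0,0,0,0,0,0,1])

```text
time: 21.3
position: [0.4733, -0.2386, 0.0568]
tool_rot: [0.766, 0.643, 0.004, 0.005]
ft_force: [-0.9, 1.9, 15.9]
grip_width: 0.0659
```

```bash
python3 - <<'E'
from h import *
pose();o=robot.get_obs();print(indock(o['position']*1000))
c=shot('wrist')
t=o['position'][2]*1000+19
print(dockrect(cloud(c),(t-6,t+6)))
E
```

```text
t 21.3 pos [ 473.3 -238.6   56.8] jaw -9.94 z [ 0.013  -0.0017 -0.9999] F [-0.9  1.9 15.9] M [ 0.44  0.39 -0.01] w 65.9 q6 -0.52
('xd', np.float64(2.5), 'yd', np.float64(-89.5))
(15574, 'xd', 2.0, 'yd', -79.9, 84.7, 87.6, 'ang', 0.0, 'z', array([70.4, 74.7, 81.4]))
```

```bash
python3 - <<'E'
from h import *
c=shot('wrist','w9.png');X=cloud(c)
for z0 in range(30,95,4): print(z0,dockrect(X,(z0,z0+4),-150,-10))
c=shot('scene','s9.png');im=c['color'][150:300,170:370,::-1];cv2.imwrite('pics/s9c.png',cv2.resize(im,None,fx=4,fy=4,interpolation=cv2.INTER_CUBIC))
pose()
E
```

```text
30 (71, 'xd', 1.6, 'yd', -33.5, 0.3, 61.8, 'ang', -89.9, 'z', array([30.1, 30.6, 31.5]))
34 (114, 'xd', 1.5, 'yd', -33.8, 1.1, 64.8, 'ang', 89.9, 'z', array([35.2, 36.3, 37.4]))
38 (933, 'xd', 1.5, 'yd', -35.4, 4.3, 66.0, 'ang', -89.9, 'z', array([39.2, 40.3, 41.4]))
42 None
46 None
50 None
54 (13, 'xd', 2.3, 'yd', -78.7, 2.3, 83.3, 'ang', -89.9, 'z', array([56.1, 57.2, 57.9]))
58 (69, 'xd', 2.7, 'yd', -78.6, 2.4, 83.4, 'ang', -89.9, 'z', array([58.1, 60.1, 61.7]))
62 (83, 'xd', 2.5, 'yd', -78.8, 2.8, 83.6, 'ang', -89.9, 'z', array([62.1, 64.2, 65.7]))
66 (3613, 'xd', 2.0, 'yd', -56.6, 46.7, 83.5, 'ang', -89.6, 'z', array([67.4, 68.9, 69.9]))
70 (6567, 'xd', 2.5, 'yd', -57.4, 44.5, 83.7, 'ang', -89.7, 'z', array([70.2, 72. , 73.8]))
74 (6025, 'xd', 2.4, 'yd', -75.2, 34.1, 84.0, 'ang', 89.8, 'z', array([74.2, 75.9, 77.7]))
78 (3033, 'xd', 2.1, 'yd', -100.7, 46.7, 84.8, 'ang', -89.9, 'z', array([78.2, 81. , 81.9]))
82 (1728, 'xd', 2.0, 'yd', -100.4, 46.5, 85.8, 'ang', -89.6, 'z', array([82.1, 82.7, 84.7]))
86 (236, 'xd', 2.0, 'yd', -82.0, 9.6, 87.6, 'ang', -89.9, 'z', array([86.3, 87.9, 89.8]))
90 (249, 'xd', 2.2, 'yd', -88.1, 21.8, 89.8, 'ang', -89.9, 'z', array([90.1, 92. , 93.8]))
94 (322, 'xd', 2.1, 'yd', -88.1, 21.9, 91.1, 'ang', -89.7, 'z', array([94.2, 96. , 97.8]))
t 21.45 pos [ 473.3 -238.6   56.9] jaw -9.95 z [ 0.013  -0.0017 -0.9999] F [-1.1  1.6 14.7] M [0.46 0.39 0.03] w 65.9 q6 -0.52
```

View pics/w9.png

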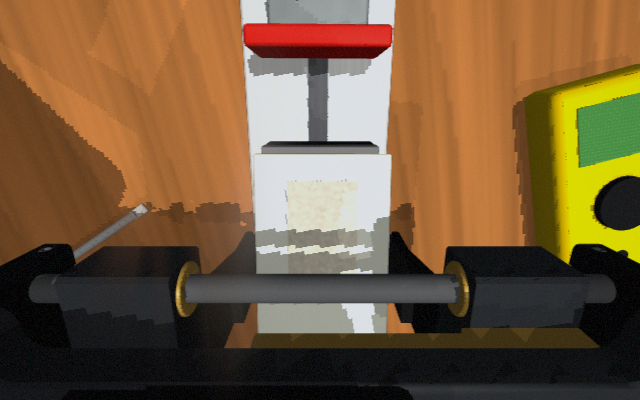

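View pics/s9c.png

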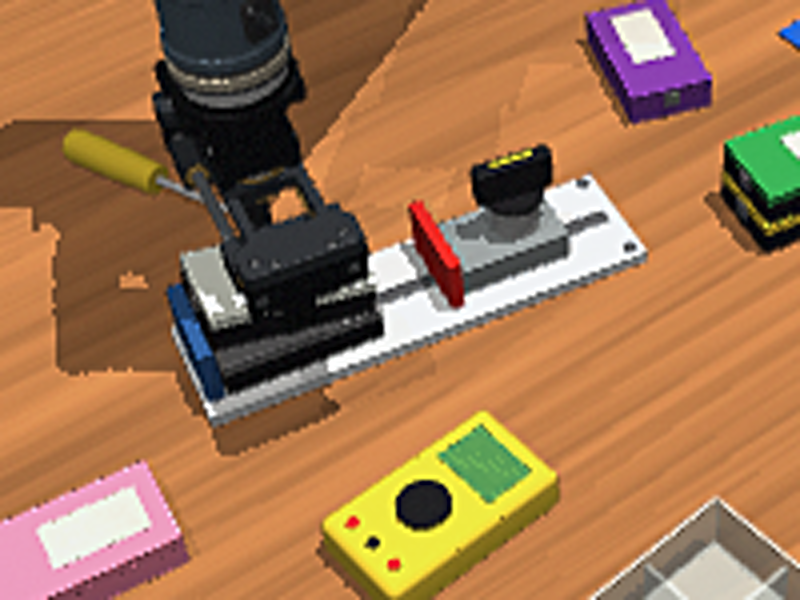

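>>> move_arm(rows=[0,0,12,0,0,0,1,0,0,13,0,0,0,1,0.9,4.5,0,0,-0.004,0,1,0,0,0,0,0,0,1,0,0,0,0,0,0,1], grip_force=30)

```text
time: 21.95
position: [0.4727, -0.2331, 0.0785]
tool_rot: [0.766, 0.643, 0.005, 0.004]
ft_force: [-0.6, -0.4, -3.1]
grip_width: 0.0656
```

```bash
python3 - <<'E'
from h import *
pose();o=robot.get_obs();print(indock(o['position']*1000))
c=shot('wrist');X=cloud(c)
P=X.reshape(-1,3)*1000; P=P[~np.isnan(P[:,0])];d=P[:,:2]-DC;y=d@YD;x=d@XD
for y0 in range(-148,-20,8):
    m=(abs(x)<28)&(y>y0)&(y<y0+8)&(P[:,2]>45)&(P[:,2]<120)
    if m.sum()>20: print(y0+4,m.sum(),np.median(P[m][:,2]).round(1),x[m].min().round(1), y[m].max().round(1))
E
```

```text
t 21.95 pos [ 472.7 -233.1   78.5] jaw -9.95 z [ 0.0131  0.0012 -0.9999] F [-0.6 -0.4 -3.1] M [-0.06 -0.06  0.03] w 65.6 q6 -0.51
('xd', np.float64(0.9), 'yd', np.float64(-84.2))
-120 319 104.2 -28.0 -116.0
-112 1640 103.6 -28.0 -108.0
-104 1331 102.5 -27.9 -101.1
-88 543 99.4 -28.0 -84.0
-80 1780 98.5 -27.9 -76.0
-72 1818 97.2 -28.0 -68.0
-64 1842 95.9 -28.0 -60.0
-56 1874 94.6 -28.0 -52.0
-48 1923 93.2 -28.0 -44.0
-40 1967 91.7 -27.9 -36.0
-32 1982 90.3 -28.0 -28.1
```

>>> move_arm(rows=[0,0,0,0.078,0.0,0,1,0,0,0,0.078,-0.014,0,1,0,0,0,0,0,0,1,0,0,0,0,0,0,1])

```text
time: 22.4
position: [0.4726, -0.2338, 0.0783]
tool_rot: [0.764, 0.64, 0.06, -0.051]
ft_force: [-0.2, -0.3, -4.6]
grip_width: 0.0654
```

```bash
cat >> h.py <<'E'
def lid(X,zlo=45,zhi=130,xs=25):
    P=X.reshape(-1,3)*1000; P=P[~np.isnan(P[:,0])];d=P[:,:2]-DC;y=d@YD;x=d@XD
    m=(abs(x)<45)&(y<0)&(y>-142)&(P[:,2]>zlo)&(P[:,2]<zhi)
    q=np.c_[x,y,P[:,2]][m]
    s=(abs(q[:,0])<xs)&(q[:,1]>-80)
    A=np.c_[q[s][:,:2],np.ones(s.sum())]
    for _ in range(5):
        k=np.linalg.lstsq(A,q[s][:,2],rcond=None)[0]
        r=q[:,2]-(q[:,:2]@k[:2]+k[2]); s=(abs(r)<2.5)&(abs(q[:,0])<40); A=np.c_[q[s][:,:2],np.ones(s.sum())]
    f=q[s]; f=f[(f[:,1]>-75)]
    print('slope x,y',k[:2].round(3),'z at yd -85',(k[2]-85*k[1]).round(1),'x range',np.percentile(f[:,0],[.5,99.5]).round(1),'front',np.percentile(f[:,1],[99,99.8]).round(1),'n',len(f))
E
python3 - <<'E'
from h import *
pose();o=robot.get_obs();print(indock(o['position']*1000))
lid(cloud(shot('wrist')),80,120)
E
```

```text
t 22.4 pos [ 472.6 -233.8   78.3] jaw -10.07 z [ 0.0266  0.1552 -0.9875] F [-0.2 -0.3 -4.6] M [-0.2  -0.05 -0.04] w 65.4 q6 -0.7
('xd', np.float64(0.9), 'yd', np.float64(-85.0))
slope x,y [-0.012 -0.01 ] z at yd -85 98.5 x range [-31.7  33.7] front [-31.4 -31.4] n 12169
```

>>> move_arm(rows=[0.4,2,-12,0,0,0,1,0,0,-10,0,0,0,1,0,0,-5,0,0,0,1,0,0,0,0,0,0,1,0,0,0,0,0,0,1])

```text
time: 22.95
position: [0.4735, -0.2313, 0.0516]
tool_rot: [0.764, 0.641, 0.061, -0.051]
ft_force: [0.2, -0.8, -2.9]
grip_width: 0.0656
```

```bash
python3 - <<'E'
from h import *
pose();o=robot.get_obs();print(indock(o['position']*1000))
lid(cloud(shot('wrist')),60,90)
E
```

```text
t 22.95 pos [ 473.5 -231.3   51.6] jaw -9.99 z [ 0.0274  0.1562 -0.9873] F [ 0.2 -0.8 -2.9] M [-0.22 -0.06  0.01] w 65.6 q6 -0.71
('xd', np.float64(1.4), 'yd', np.float64(-82.3))
slope x,y [-0.011 -0.009] z at yd -85 71.8 x range [-31.7  34.4] front [-28.9 -28.8] n 12944
```

>>> move_arm(rows=[0,-1,-3,0,0,0,1,0,0,-0.5,0,0,0,1,0,0,0,0,0,0,0.05,0,0,0,0,0,0,0,0,0,0,0,0,0,0,0,0,0,0,0,0,0,0,0,30,0,0,0,0,0,0,40,-0.078,0.014,0,0,0,0,50,-0.078,0.014,0,0,0,0,20,0,0,0,0,0,0,0,0,0,0,0])

```text
time: 24.1
position: [0.4756, -0.2333, 0.1922]
tool_rot: [0.766, 0.643, 0.001, 0.004]
ft_force: [-0.3, -0.5, 0.9]
grip_width: 0.0871
```

```bash
python3 - <<'E'
from h import *
pose()
c=shot('wrist','w10.png');X=cloud(c)
lid(X,60,80);print(dockrect(X,(64,74)))
E
```

```text
t 24.1 pos [ 475.6 -233.3  192.2] jaw -9.92 z [ 0.0068 -0.0047 -1.    ] F [-0.3 -0.5  0.9] M [-0.01 -0.1   0.05] w 87.1 q6 -0.49
slope x,y [-0.  0.] z at yd -85 68.6 x range [-30.9  34.4] front [-30.3 -30.2] n 3607
(8082, 'xd', 1.8, 'yd', -86.3, 66.5, 112.3, 'ang', 0.1, 'z', array([67.4, 68.6, 69.8]))
```

View pics/w10.png

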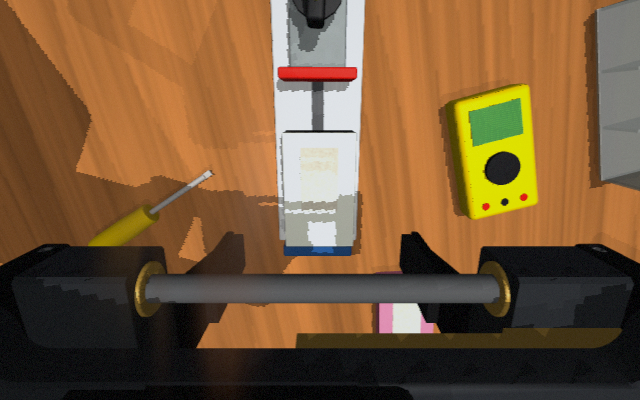

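>>> move_arm(rows=[14,45,10,0,0,0,0,14,45,10,0,0,0,0,14,45,0,0,0,0,0,14,45,0,0,0,0,0,14,45,0,0,0,0,0,14,45,0,0,0,0,0,13,45,0,0,0,0,0,13,46,0,0,0,0,0,0,0,0,0,0,0,0,0,0,0,0,0,0,0,0,0,0,0,0,0,0])

```text
time: 25.25
position: [0.5825, 0.1273, 0.2068]
tool_rot: [0.766, 0.642, -0.001, -0.001]
ft_force: [-1.0, 0.2, -0.2]
grip_width: 0.0869
```

```bash
python3 - <<'E'
from h import *
pose()
c=shot('wrist','w11.png');X=cloud(c)
b=(.5,.68,.03,.23)
print('case2',rect(X,b,(.05,.062)))
P=X[(X[...,0]>.5)&(X[...,0]<.68)&(X[...,1]>.03)&(X[...,1]<.23)]
for z in range(8,60,6):
  print(z,rect(X,(.53,.64,.05,.21),(z/1000,(z+6)/1000)))
pose()
E
```

```text
t 25.25 pos [582.5 127.3 206.8] jaw -10.05 z [-3.4e-03 -1.0e-04 -1.0e+00] F [-1.   0.2 -0.2] M [-0.05 -0.05  0.02] w 86.9 q6 0.2
case2 {'n': 6991, 'c': (583.7, 130.3), 'short': 66.5, 'long': 110.7, 'longdir': 79.2, 'z': array([55.4, 56.6, 57.8])}
8 {'n': 19, 'c': (581.9, 185.7), 'short': 0.2, 'long': 20.7, 'longdir': 168.8, 'z': array([ 8.2, 11. , 13.4])}
14 None
20 None
26 None
32 {'n': 20, 'c': (613.0, 180.8), 'short': 0.2, 'long': 23.8, 'longdir': 169.4, 'z': array([34. , 36.1, 37.3])}
38 {'n': 29, 'c': (590.4, 185.1), 'short': 0.2, 'long': 32.2, 'longdir': 169.4, 'z': array([38.1, 40.9, 42.8])}
44 {'n': 15, 'c': (569.6, 189.1), 'short': 0.2, 'long': 14.5, 'longdir': 168.4, 'z': array([44.2, 45.5, 49.2])}
50 {'n': 1509, 'c': (583.7, 130.3), 'short': 66.5, 'long': 110.6, 'longdir': 79.2, 'z': array([54.8, 55.7, 56. ])}
56 {'n': 5482, 'c': (583.6, 130.6), 'short': 66.1, 'long': 110.1, 'longdir': 79.4, 'z': array([56.1, 56.8, 57.9])}
t 25.3 pos [582.7 126.9 207.3] jaw -10.11 z [-2.6e-03  1.0e-04 -1.0e+00] F [0.7 0.5 0.2] M [-0.05 -0.17  0.07] w 87.1 q6 0.2
```

View pics/w11.png

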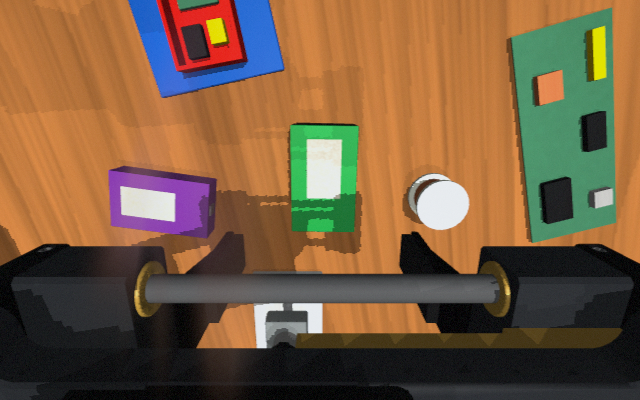

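>>> move_arm(rows=[1.2,3.3,-45,0,0,-0.012,0,0,0,-45,0,0,0,0,0,0,-45,0,0,0,0,0,0,-27,0,0,0,0,0,0,-14,0,0,0,0,0,0,0,0,0,0,0,0,0,0,0,0,0,0], grip_force=40)

```text
time: 26.0
position: [0.5857, 0.131, 0.0333]
tool_rot: [0.77, 0.638, 0.001, 0.0]
ft_force: [-0.5, -0.6, -0.5]
grip_width: 0.0869
```

```bash
python3 - <<'E'
from h import *
pose()
E
```

```text
t 26.0 pos [585.7 131.   33.3] jaw -10.76 z [ 1.7e-03  6.0e-04 -1.0e+00] F [-0.5 -0.6 -0.5] M [-0.01 -0.02 -0.02] w 86.9 q6 0.22
```

>>> move_arm(rows=[-2,0,-2,0,0,0,0.3,0,0,0,0,0,0,1,0,0,0,0,0,0,1,0,0,0,0,0,0,1,0,0,0,0,0,0,1,0,0,0,0,0,0,1,0,0,0,0,0,0,1])

```text
time: 26.7
position: [0.5836, 0.1319, 0.0314]
tool_rot: [0.77, 0.638, 0.001, 0.0]
ft_force: [-0.3, 0.6, 6.4]
grip_width: 0.0657
```

>>> move_arm(rows=[0,0,20,0,0,0,1,0,0,40,0,0,0,1,0,0,40,0,0,0,1,-14,-45,40,0,0,0.013,1,-14,-46,10,0,0,0,1,-14,-46,0,0,0,0,1,-14,-46,0,0,0,0,1,-14,-46,0,0,0,0,1,-14,-46,0,0,0,0,1,-14,-46,0,0,0,0,1,-12.6,-44.3,0,0,0,0,1,0,0,-40,0,0,0,1])

```text
time: 27.9
position: [0.4779, -0.2339, 0.1362]
tool_rot: [0.768, 0.641, 0.001, 0.008]
ft_force: [1.5, -0.8, -3.0]
grip_width: 0.0657
```

>>> move_arm(rows=[0,0,-28,0,0,0,1,0,0,0,0,0,0,1,0,0,0,0,0,0,1])

```text
time: 28.2
position: [0.4742, -0.2244, 0.1042]
tool_rot: [0.766, 0.643, -0.0, -0.001]
ft_force: [0.1, 0.4, -3.3]
grip_width: 0.0656
```

```bash
python3 - <<'E'
from h import *
pose();o=robot.get_obs();print(indock(o['position']*1000))
z=o['position'][2]*1000
lid(cloud(shot('wrist','w12.png')),z+10,z+35)
E
```

```text
t 28.2 pos [ 474.2 -224.4  104.2] jaw -9.93 z [-0.0019  0.0021 -1.    ] F [ 0.1  0.4 -3.3] M [ 0.02 -0.14  0.01] w 65.6 q6 -0.48
('xd', np.float64(0.9), 'yd', np.float64(-75.4))
slope x,y [-0.005  0.   ] z at yd -85 129.5 x range [-33.4  34.6] front [-21.7 -21.5] n 16038
```

>>> move_arm(rows=[-0.6,-9,0,0,0,0,1,0,0,-15,0,0,0,1,0,0,-12,0,0,0,1,0,0,-3,0,0,0,1,0,0,0,0,0,0,1,0,0,0,0,0,0,1])

```text
time: 28.85
position: [0.4744, -0.2341, 0.0751]
tool_rot: [0.766, 0.643, 0.0, 0.0]
ft_force: [0.7, -0.3, -4.0]
grip_width: 0.0659
```

```bash
python3 - <<'E'
from h import *
pose();o=robot.get_obs();print(indock(o['position']*1000))
z=o['position'][2]*1000
lid(cloud(shot('wrist','w12.png')),z+10,z+35)
E
```

```text
t 28.85 pos [ 474.4 -234.1   75.1] jaw -9.93 z [ 4.e-04  1.e-04 -1.e+00] F [ 0.7 -0.3 -4. ] M [ 0.03 -0.08  0.  ] w 65.9 q6 -0.5
('xd', np.float64(2.8), 'yd', np.float64(-84.9))
slope x,y [-0.003 -0.002] z at yd -85 100.3 x range [-33.8  35.8] front [-31.2 -30.9] n 13498
```

Lower 3 mm, release, rise, then back to the pile for case1.

>>> move_arm(rows=[-1,0,-3,0,0,0,1,0,0,-1,0,0,0,1,0,0,0,0,0,0,0.1,0,0,0,0,0,0,0,0,0,0,0,0,0,0,0,0,0,0,0,0,0,0,0,30,0,0,0,0,0,0,50,0,0,0,0,0,0,50,0,0,0,0,0,0,0,0,0,0,0,0,0,0,0,0,0,0])

```text
time: 30.0
position: [0.4737, -0.2343, 0.2021]
tool_rot: [0.766, 0.643, 0.0, 0.001]
ft_force: [0.9, 0.5, -0.5]
grip_width: 0.0871
```

```bash
python3 - <<'E'
from h import *
pose();o=robot.get_obs();print(indock(o['position']*1000))
X=cloud(shot('wrist','w13.png'))
lid(X,90,110);print(dockrect(X,(92,102)))
E
```

```text
t 30.0 pos [ 473.7 -234.3  202.1] jaw -9.94 z [ 0.0026 -0.0016 -1.    ] F [ 0.9  0.5 -0.5] M [ 0.02 -0.09  0.01] w 87.1 q6 -0.5
('xd', np.float64(2.1), 'yd', np.float64(-85.3))
slope x,y [ 0. -0.] z at yd -85 96.6 x range [-31.5  34.1] front [-31.3 -31.2] n 4024
(9111, 'xd', 1.4, 'yd', -86.3, 66.6, 110.4, 'ang', 0.1, 'z', array([95.4, 96.6, 97.8]))
```

>>> move_arm(rows=[14,45,0,0,0,0,0,14,45,0,0,0,0,0,14,45,0,0,0,0,0,14,45,0,0,0,0,0,14,45,0,0,0,0,0,14,46,0,0,0,0,0,13,46,0,0,0,0,0,13,46,0,0,0,-0.012,0,0,0,0,0,0,0,0,0,0,0,0,0,0,0,0,0,0,0,0,0,0])

```text
time: 31.15
position: [0.5819, 0.1281, 0.199]
tool_rot: [0.77, 0.638, -0.002, -0.001]
ft_force: [0.6, -0.9, -0.5]
grip_width: 0.087
```

```bash
python3 - <<'E'
from h import *
pose()
c=shot('wrist','w14.png');X=cloud(c)
b=(.5,.68,.03,.23)
print('case1',rect(X,b,(.022,.034)))
c=shot('top','top3.png')
pose()
E
```

```text
t 31.15 pos [581.9 128.1 199. ] jaw -10.66 z [-3.8e-03 -1.0e-04 -1.0e+00] F [ 0.6 -0.9 -0.5] M [-0.05 -0.11 -0.05] w 87.0 q6 0.22
case1 {'n': 6223, 'c': (583.8, 128.2), 'short': 66.4, 'long': 112.6, 'longdir': 78.8, 'z': array([27.3, 28.6, 29.9])}
t 31.25 pos [582.5 127.5 199.9] jaw -10.75 z [-2.1e-03  2.0e-04 -1.0e+00] F [-0.  -0.5 -0.2] M [-0.02 -0.07  0.01] w 87.4 q6 0.22
```

View pics/top3.png

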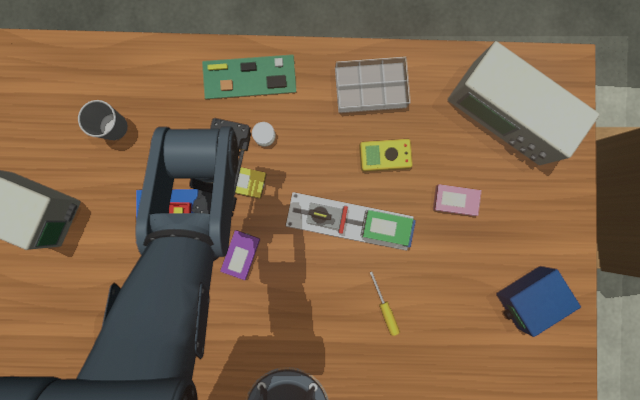

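View pics/w14.png

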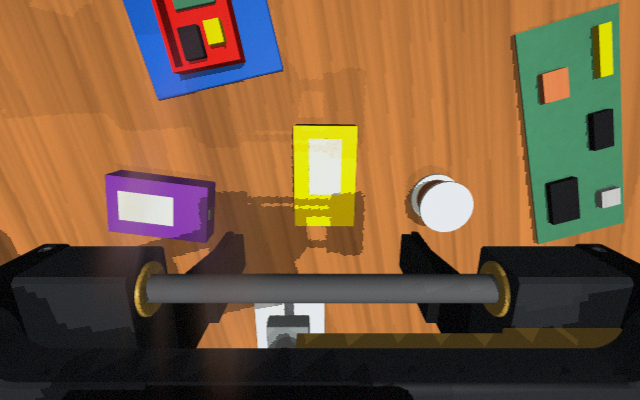

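>>> move_arm(rows=[-0.5,0.2,-45,0,0,-0.006,0,0,0,-45,0,0,0,0,0,0,-45,0,0,0,0,0,0,-40,0,0,0,0,0,0,-20,0,0,0,0,0,0,0,0,0,0,0,0,0,0,0,0,0,0])

```text
time: 31.95
position: [0.5827, 0.128, 0.0056]
tool_rot: [0.772, 0.635, -0.0, -0.0]
ft_force: [-0.2, 0.5, 0.7]
grip_width: 0.0869
```

```bash
python3 - <<'E'
from h import *
pose()
E
```

```text
t 31.95 pos [582.7 128.    5.6] jaw -11.09 z [-8.e-04  5.e-04 -1.e+00] F [-0.2  0.5  0.7] M [-0.05 -0.11  0.05] w 86.9 q6 0.22
```

>>> move_arm(rows=[1,0,-2,0,0,0,0.3,0,0,0,0,0,0,1,0,0,0,0,0,0,1,0,0,0,0,0,0,1,0,0,0,0,0,0,1,0,0,0,0,0,0,1,0,0,0,0,0,0,1])

```text
time: 32.65
position: [0.5842, 0.1292, 0.0045]
tool_rot: [0.771, 0.636, 0.001, 0.0]
ft_force: [-0.0, -0.8, 6.0]
grip_width: 0.0656
```

>>> move_arm(rows=[0,0,20,0,0,0,1,0,0,45,0,0,0,1,0,0,45,0,0,0,1,-10,-30,38,0,0,0.019,1,-14,-42,24,0,0,0,1,-14,-45,0,0,0,0,1,-14,-45,0,0,0,0,1,-14,-45,0,0,0,0,1,-14,-45,0,0,0,0,1,-14,-45,0,0,0,0,1,-10,-35,0,0,0,0,1,-7,-30,0,0,0,0,1])

```text
time: 33.85
position: [0.471, -0.2338, 0.1745]
tool_rot: [0.766, 0.643, -0.0, -0.002]
ft_force: [0.3, 0.7, -3.8]
grip_width: 0.0658
```

>>> move_arm(rows=[0,0,-30,0,0,0,1,0,0,0,0,0,0,1,0,0,0,0,0,0,1])

```text
time: 34.15
position: [0.4715, -0.2311, 0.1445]
tool_rot: [0.765, 0.644, -0.0, -0.003]
ft_force: [0.4, -0.7, -3.5]
grip_width: 0.0656
```

```bash
python3 - <<'E'
from h import *
pose();o=robot.get_obs();print(indock(o['position']*1000))
z=o['position'][2]*1000
lid(cloud(shot('wrist','w15.png')),z+10,z+35)
E
```

```text
t 34.15 pos [ 471.5 -231.1  144.5] jaw -9.88 z [-0.0036  0.0038 -1.    ] F [ 0.4 -0.7 -3.5] M [ 0.06 -0.08  0.02] w 65.6 q6 -0.5
('xd', np.float64(-0.7), 'yd', np.float64(-82.4))
slope x,y [-0.006  0.002] z at yd -85 168.6 x range [-34.   33.9] front [-27.4 -27.2] n 14416
```

>>> move_arm(rows=[0.5,-3.5,-10,0,0,0,1,0,0,-15,0,0,0,1,0,0,-12,0,0,0,1,0,0,-4,0,0,0,1,0,0,0,0,0,0,1,0,0,0,0,0,0,1])

```text
time: 34.8
position: [0.4736, -0.236, 0.1048]
tool_rot: [0.765, 0.644, 0.0, 0.0]
ft_force: [0.7, -1.5, -3.5]
grip_width: 0.0656
```

```bash
python3 - <<'E'
from h import *
pose();o=robot.get_obs();print(indock(o['position']*1000))
z=o['position'][2]*1000
lid(cloud(shot('wrist','w16.png')),z+10,z+35)
E
```

```text
t 34.8 pos [ 473.6 -236.   104.8] jaw -9.87 z [ 4.e-04  2.e-04 -1.e+00] F [ 0.7 -1.5 -3.5] M [ 0.   -0.1   0.04] w 65.6 q6 -0.5
('xd', np.float64(2.3), 'yd', np.float64(-86.9))
slope x,y [-0.001 -0.001] z at yd -85 128.9 x range [-30.4  35. ] front [-31.8 -31.6] n 13109
```

>>> move_arm(rows=[-0.5,0.5,-3,0,0,0,1,0,0,-1.5,0,0,0,1,0,0,0,0,0,0,0.1,0,0,0,0,0,0,0,0,0,0,0,0,0,0,0,0,0,0,0,0,0,0,0,30,0,0,0,0,0,0,50,0,0,0,0,0,0,50,0,0,0,0,0,0,0,0,0,0,0,0,0,0,0,0,0,0])

```text
time: 35.95
position: [0.4733, -0.2358, 0.2315]
tool_rot: [0.765, 0.644, 0.001, 0.002]
ft_force: [-0.8, -0.5, -0.7]
grip_width: 0.0868
```

```bash
python3 - <<'E'
from h import *
pose();o=robot.get_obs();print(indock(o['position']*1000))
X=cloud(shot('wrist','w17.png'))
lid(X,115,135);print(dockrect(X,(119,130)))
c=shot('scene','s17.png');im=c['color'][130:290,170:430,::-1];cv2.imwrite('pics/s17c.png',cv2.resize(im,None,fx=3,fy=3,interpolation=cv2.INTER_CUBIC))
E
```

```text
t 35.95 pos [ 473.3 -235.8  231.5] jaw -9.88 z [ 0.0028 -0.0017 -1.    ] F [-0.8 -0.5 -0.7] M [ 0.   -0.07 -0.01] w 86.8 q6 -0.5
('xd', np.float64(2.0), 'yd', np.float64(-86.8))
slope x,y [-0.     0.001] z at yd -85 124.6 x range [-31.4  34. ] front [-31.4 -31.3] n 3990
(9079, 'xd', 1.2, 'yd', -86.5, 66.6, 110.6, 'ang', 0.1, 'z', array([123.4, 124.6, 125.7]))
```

View pics/s17c.png

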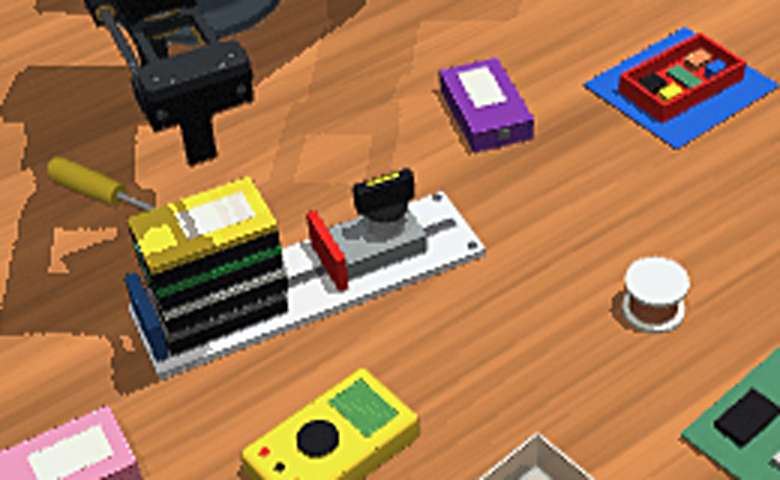

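>>> move_arm(rows=[7,41,0,0,0,-0.05,0,7,41,0,0,0,0,0,7,41,-10,0,0,0,0,7,42,-20,0,0,0,0.3,0,0,0,0,0,0,0.3,0,0,0,0,0,0,0.3,0,0,0,0,0,0,0.3], grip_force=35)

```text
time: 36.75
position: [0.5006, -0.0711, 0.1993]
tool_rot: [0.781, 0.624, -0.0, -0.001]
ft_force: [-0.0, -0.0, -0.4]
grip_width: 0.0646
```

```bash
python3 - <<'E'
from h import *
pose()
X=cloud(shot('wrist','w18.png'))
print('knob',rect(X,(.4,.6,-.13,0),(.085,.11)))
c=shot('top','top4.png');X=cloud(c)
print('tray',rect(X,(.4,.6,.2,.42),(.02,.04)))
E
```

```text
t 36.75 pos [500.6 -71.1 199.3] jaw -12.78 z [-1.3e-03  6.0e-04 -1.0e+00] F [-0.  -0.  -0.4] M [-0.05 -0.09 -0.01] w 64.6 q6 -0.14
knob {'n': 1018, 'c': (500.8, -70.6), 'short': 14.0, 'long': 55.1, 'longdir': 76.9, 'z': array([93.7, 96.9, 98.4])}
tray {'n': 394, 'c': (494.6, 321.3), 'short': 68.0, 'long': 122.4, 'longdir': 89.7, 'z': array([20.7, 26. , 30.7])}
```

View pics/top4.png

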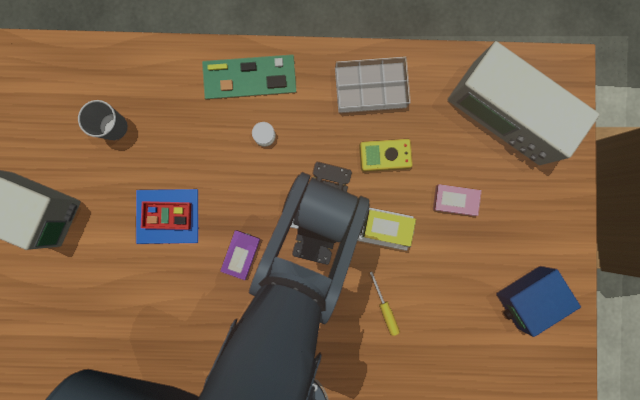

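>>> move_arm(rows=[-0.5,0,-45,0,0,0,0.3,0,0,-45,0,0,0,0.3,0,0,-24,0,0,0,0.3,0,0,-9,0,0,0,0.3,0,0,0,0,0,0,0.6,0,0,0,0,0,0,1,0,0,0,0,0,0,1,0,0,0,0,0,0,1,0,0,0,0,0,0,1,0,0,0,0,0,0,1])

```text
time: 37.85
position: [0.5006, -0.0705, 0.0776]
tool_rot: [0.781, 0.624, 0.0, 0.0]
ft_force: [-1.2, 0.5, 0.2]
grip_width: 0.021
```

```bash
python3 - <<'E'
from h import *
pose()
E
```

```text
t 37.85 pos [500.6 -70.5  77.6] jaw -12.74 z [ 1.1e-03  1.0e-04 -1.0e+00] F [-1.2  0.5  0.2] M [-0.01 -0.03 -0.02] w 21.0 q6 -0.14
```

>>> move_arm(rows=[0,0,0,0,0,0,1,0,0,0,0,0,0,1,-1.2,-6.9,0,0,0,0,1,-1.2,-6.9,0,0,0,0,1,-1.2,-6.9,0,0,0,0,1,-1.2,-6.9,0,0,0,0,1,-1.2,-6.9,0,0,0,0,1,-1.2,-6.9,0,0,0,0,1,0,0,0,0,0,0,1,0,0,0,0,0,0,1])

```text
time: 38.85
position: [0.4933, -0.1138, 0.0774]
tool_rot: [0.781, 0.624, -0.0, 0.001]
ft_force: [1.2, -2.1, 4.6]
grip_width: 0.0131
```

```bash
python3 - <<'E'
from h import *
pose();print(indock(robot.get_obs()['position']*1000))
shot('wrist','w19.png')
X=cloud(shot('scene','s19.png'))
E
```

```text
t 38.85 pos [ 493.3 -113.8   77.4] jaw -12.75 z [ 9.0e-04 -1.6e-03 -1.0e+00] F [ 1.2 -2.1  4.6] M [-0.36 -0.14 -0.07] w 13.1 q6 -0.22
('xd', np.float64(0.4), 'yd', np.float64(36.8))
```

View pics/s19.png

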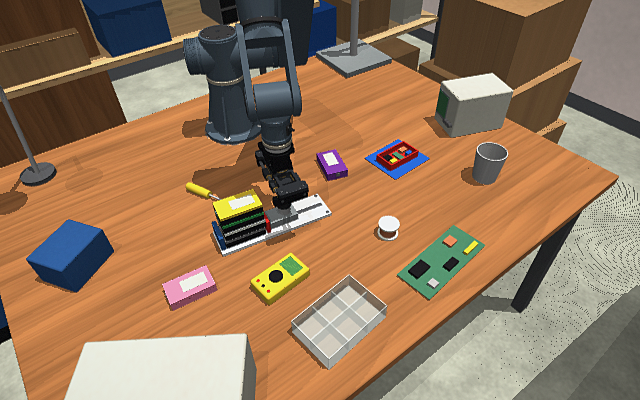

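>>> move_arm(rows=[-0.2,-1,0,0,0,0,1,-0.2,-1,0,0,0,0,1,0,0,0,0,0,0,1])

```text
time: 39.25
position: [0.4932, -0.1148, 0.0774]
tool_rot: [0.781, 0.624, 0.0, 0.001]
ft_force: [1.4, 0.6, 5.9]
grip_width: 0.0138
```

>>> move_arm(rows=[-0.2,-1,0,0,0,0,1,0,0,0,0,0,0,1,0,0,0,0,0,0,1])

```text
time: 39.55
position: [0.493, -0.1154, 0.0774]
tool_rot: [0.781, 0.624, 0.001, 0.0]
ft_force: [2.5, 2.0, 5.0]
grip_width: 0.0135
```

>>> move_arm(rows=[-0.2,-1,0,0,0,0,1,0,0,0,0,0,0,1,0,0,0,0,0,0,1])

```text
time: 39.85
position: [0.4929, -0.1157, 0.0774]
tool_rot: [0.782, 0.624, 0.001, 0.0]
ft_force: [3.7, 5.8, 5.1]
grip_width: 0.0137
```

```bash
python3 - <<'E'
from h import *
pose();print(indock(robot.get_obs()['position']*1000))
c=shot('scene');im=c['color'][170:270,190:340,::-1];cv2.imwrite('pics/s20c.png',cv2.resize(im,None,fx=5,fy=5,interpolation=cv2.INTER_CUBIC))
E
```

```text
t 39.85 pos [ 492.9 -115.7   77.4] jaw -12.82 z [ 0.0017  0.0014 -1.    ] F [3.7 5.8 5.1] M [ 0.84 -0.67  0.01] w 13.7 q6 -0.23
('xd', np.float64(0.4), 'yd', np.float64(34.9))
```

View pics/s20c.png

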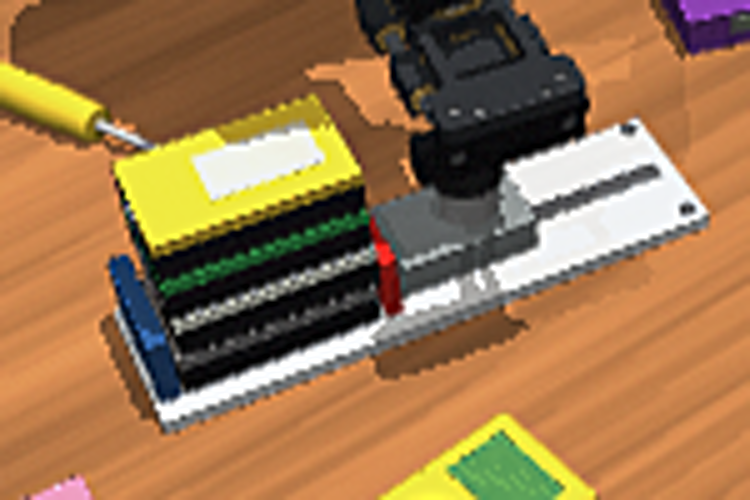

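>>> move_arm(rows=[-0.2,-1,0,0,0,0,1,0,0,0,0,0,0,1,-0.2,-1,0,0,0,0,1,0,0,0,0,0,0,1,0,0,0,0,0,0,1])

```text
time: 40.4
position: [0.4927, -0.1172, 0.0774]
tool_rot: [0.782, 0.624, 0.001, -0.0]
ft_force: [4.6, 7.4, 6.1]
grip_width: 0.0137
```

>>> move_arm(rows=[-0.2,-1,0,0,0,0,1,0,0,0,0,0,0,1,0,0,0,0,0,0,1])

```text
time: 40.7
position: [0.4925, -0.1182, 0.0774]
tool_rot: [0.782, 0.624, 0.001, -0.0]
ft_force: [4.7, 7.2, 5.3]
grip_width: 0.0138
```

```bash
python3 - <<'E'
from h import *
pose();print(indock(robot.get_obs()['position']*1000))
E
```

```text
t 40.7 pos [ 492.5 -118.2   77.4] jaw -12.84 z [ 0.002   0.0021 -1.    ] F [4.7 7.2 5.3] M [ 1.12 -0.8  -0.04] w 13.8 q6 -0.24
('xd', np.float64(0.4), 'yd', np.float64(32.4))
```

>>> move_arm(rows=[-0.2,-1,0,0,0,0,1,0,0,0,0,0,-0.138,1,0,0,0,0,0,-0.138,1,0,0,0,0,0,-0.138,1,0,0,0,0,0,-0.138,1,0,0,0,0,0,-0.138,1,0,0,0,0,0,-0.138,1,0,0,0,0,0,-0.138,1,0,0,0,0,0,-0.138,1,0,0,0,0,0,-0.138,1,0,0,0,0,0,-0.138,1,0,0,0,0,0,-0.138,1], grip_force=50)

```text
time: 41.9
position: [0.4933, -0.1204, 0.0775]
tool_rot: [0.996, -0.088, 0.002, 0.0]
ft_force: [4.9, 3.4, 4.2]
grip_width: 0.0137
```

>>> move_arm(rows=[0,0,0,0,0,0,1,0,0,0,0,0,0,1,0,0,0,0,0,0,1])

```text
time: 42.2
position: [0.4933, -0.1204, 0.0775]
tool_rot: [0.996, -0.085, 0.002, 0.0]
ft_force: [4.5, 3.8, 5.1]
grip_width: 0.0137
```

```bash
python3 - <<'E'
from h import *
pose();print(indock(robot.get_obs()['position']*1000))
E
```

```text
t 42.2 pos [ 493.3 -120.4   77.5] jaw -99.8 z [ 4.7e-03 -6.0e-04 -1.0e+00] F [4.5 3.8 5.1] M [ 0.68 -0.77 -0.  ] w 13.7 q6 1.28
('xd', np.float64(1.6), 'yd', np.float64(30.3))
```

>>> move_arm(rows=[0,0,0,0,0,0,0.6,0,0,0,0,0,0,0.6,0,0,0,0,0,0,0.6,0,0,20,0,0,0,0.6,0,0,40,0,0,0,0.6,0,0,50,0,0,0,0.6,0,0,50,0,0,0,0.6,0,0,30,0,0,0,0.6,0,0,0,0,0,0,0.6,0,0,0,0,0,0,0.6])

```text
time: 43.2
position: [0.4908, -0.1198, 0.267]
tool_rot: [0.996, -0.085, 0.0, 0.0]
ft_force: [-0.7, 1.0, -0.5]
grip_width: 0.0346
```

```bash
python3 - <<'E'
from h import *
pose()
c=shot('wrist','w21.png');X=cloud(c)
r=rect(X,(.4,.6,-.18,-.05),(.088,.105));print('knob',r)
print(dockrect(X,(119,130)))
print('plate',dockrect(X,(50,60),-60,5))
c=shot('top','top5.png');X=cloud(c)
print('tray',rect(X,(.4,.6,.2,.42),(.02,.04)))
print('col top cam',dockrect(X,(117,132)))
print('knob',rect(X,(.4,.6,-.18,-.05),(.088,.105)))
c=shot('scene','s21.png');im=c['color'][140:290,180:440,::-1];cv2.imwrite('pics/s21c.png',cv2.resize(im,None,fx=3,fy=3,interpolation=cv2.INTER_CUBIC))
E
```

```text
t 43.2 pos [ 490.8 -119.8  267. ] jaw -99.73 z [ 1.e-04 -1.e-04 -1.e+00] F [-0.7  1.  -0.5] M [0.03 0.04 0.01] w 34.6 q6 1.28
knob {'n': 678, 'c': (486.0, -148.4), 'short': 55.4, 'long': 76.8, 'longdir': 76.4, 'z': array([93.8, 96.9, 98.6])}
(7364, 'xd', 1.6, 'yd', -89.1, 66.9, 109.7, 'ang', -0.1, 'z', array([123.4, 124.7, 125.9]))
plate (571, 'xd', 1.1, 'yd', -40.6, 35.2, 68.6, 'ang', 89.0, 'z', array([53.3, 56. , 57.8]))
tray {'n': 402, 'c': (494.6, 321.0), 'short': 67.9, 'long': 121.8, 'longdir': 89.7, 'z': array([20.5, 25.5, 30.5])}
col top cam (226, 'xd', 1.8, 'yd', -136.8, 25.5, 69.3, 'ang', 77.3, 'z', array([120.2, 123.7, 126.9]))
knob None
```

View pics/s21c.png

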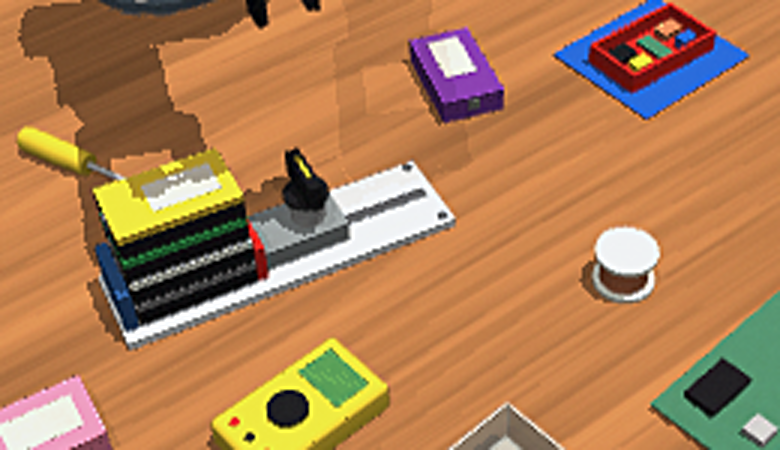

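View pics/w21.png

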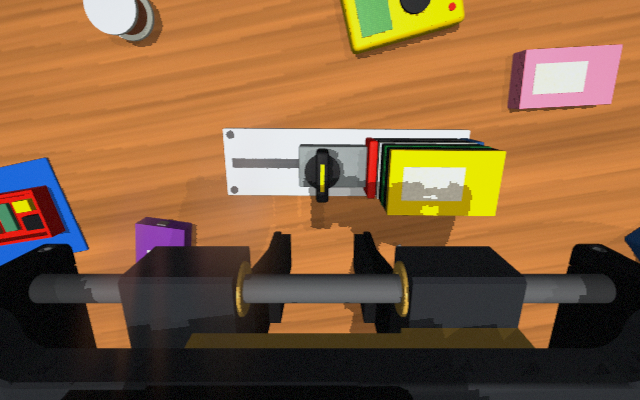

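```bash
python3 - <<'E'
from h import *
print(robot.hand_in())
E
```

```text
the job is handed in; nothing more can be done
None
```

I carried out the whole job and handed it in after about 43 s of the 210 s allowed; no verdict comes back.

**What I did:** I loosened the clamp knob, slid the carriage fully back and set the tray on the mat. I then stacked the four cases present in the dock, from the bottom up grey, white, green and yellow. The orange case was absent, and I left the pink and purple look-alikes alone. Last, I slid the stop plate against the column and turned the knob tight.

**Last checks:**
- **Column:** it is level, with its top at 124.7 mm (124 mm expected). The top case sits about 1.6 mm off the dock's centre line and within about 0.1° of its direction. The lower cases were within a few millimetres of one another when I measured each from above.
- **Stop plate:** I felt it touch and push the column at about 7 N. The knob's position puts the plate face at the bottom case to within about 1–2 mm. That gap is inferred, because the column hides it from the camera.
- **Clamp:** I read it at about 1.57 rad from the gripper angle before release. In the last picture the bar lies across the dock.
- **Tray:** it lies flat, within about 4 mm of the mat's centre, and was never knocked aside.
- **Meter and spool:** both look unmoved.

**What went wrong or disagreed:**
- **White case tilted:** its end caught on the blue end stop on the first try, and it tilted in the grip. I lifted it, levelled it and set it down flat.
- **Grey case shifted:** the fingers pushed it about 7 mm before gripping, with no later effect.
- **Cameras disagreed:** the top camera read about 2.5 mm further out in x than the wrist camera. I used the wrist camera, which matched the knob where the arm gripped it.
- **Final top-camera and knob checks failed:** in the last look the gripper blocked the top camera's view, so it could not measure the column or knob. The wrist camera's knob fit also took in part of the column.

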